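# Riddle the turbo hardware: spacers through, collars to the empty tray

### The arm

A 6-joint arm with a two-finger parallel gripper is mounted at the origin on the work surface. World frame = base frame: x ahead of the robot, y to its left, z up, the work surface at z = 0. Lengths are in m, angles in rad, forces in N, time in s.
With the tool pointing down it reaches from about 0.275 to 0.975 m from the base axis. Payload 8.4 kg.
Tool frame: the origin (TCP) lies between the finger pads; the fingertips stand 17 mm ahead of it and the grasp point (between the pads) lies 2 mm behind it; z points along the fingers, y is the line along which they close (so a half turn about z gives the same grasp; the last joint's range is limited). The gripper opens to 92 mm and grips with 3 to 60 N. Pads are 20 mm wide; open, the fingers measure 128 mm over their backs; the gripper's body (75 mm by 189 mm) begins 69 mm behind the grasp point.
Start: joints at [1.255, 0.353, 1.633, -0, 1.155, -0.002], TCP at [0.193, 0.594, 0.232] pointing down, gripper open.
Joint ranges: [-2.63, 2.63], [-0.92, 2.1], [0.06, 2.66], [-1.3, 4.44], [0, 2.69], [-3.02, 3.02]. Speed limits (rad/s): [2.22, 2.22, 2.79, 3.14, 3.14, 3.14].

### API

Orientations are given as a 3x3 rotation matrix whose columns are the frame's x, y, z axes.
In Python, from plant import status, cams, close_job, models gives the robot as it stands.
- The arm moves only by the tool apply_moves, never from a script. Its argument "deltas" is a list of rows, each an object of numbers: "tx", "ty", "tz": the shift along the tool's x, y, z in m; "spin": the turn about the tool's z in degrees; "gripper": the finger opening in m, from 0 to 0.0919. A call has 1 to 8 rows; each row is the pose to reach, as a shift and turn from the pose commanded when the call began, along the tool's axes at that moment; what a row does not reach only later rows make up. A row lasts 1/10 s, in which the tool goes at most 50 mm and 8.59 degrees, less where a joint would pass 70% of its speed; a pose out of reach is approached as far as the arm can. A call with a gripper value outside its range is refused whole. The fingers move at their own pace and stop on an object; "newtons" is the grip in N (left out, the last holds). Time passes only in rows, so rows that repeat a pose let the fingers close. It gives the time, the measured TCP pose, the force, the opening and the grip force at its end, in the units of the state.
- status.sense(): the state, without advancing time (a new reading comes with each control period).
- cams.camera(name): name is "scene" or "top" or "wrist"; returns the picture (480x640x3 uint8, red, green, blue); there is no depth.
- cams.get_calibration(name): a dict with "fx", "fy", "cx", "cy" (pixels), "k1" (the pictures are not rectified: a ray, as slopes to the right and down, at radius r is drawn at 1 + k1 r^2 times it, then the intrinsics apply), "rvec" (rotation vector, rad) and "tvec" (3), from world to camera coordinates, as OpenCV has them; the wrist camera has in their place "T_tool_cam" (4x4, takes a point from camera to tool coordinates, whose origin is the TCP and whose axes are the flange's). Camera axes: x right, y down, z forward; pixel columns grow to the right and rows downward; lengths in m; the calibration is good to about 2 mm. A picture is of the moment at which its call begins: read the wrist's pose just before it. get_calibration takes no time and is no camera call.
- close_job(): hands the job in; it is judged then, once.
Trained networks look in the newest picture that a camera, given by its name, has taken for a name from the list of things; names that differ only in an ending like _2 or _b are one class to them, and where a whole thing is asked for, a point or a joint stands for the part that bears it (a point fixed in the world has none). Each returns a list of dicts, best first, with "p" (0 to 1); they miss things now and then, are a little off and sometimes report something else, mostly with a low value. They report only what shows in the picture. A call takes as long as a camera call.
- models.boxes_of(name, camera): "rect" ([left, top, right, bottom] in pixels, round what is visible of it).
- models.tip_of(name, camera): "at" ([row, column] in pixels: a listed point, or the origin of a listed thing).
The state is a dict: "time_s": time; "joint_positions": joint angles; "dq": joint speeds; "effort": joint torques, N m; "ee_pos": TCP position; "tcp_rot": TCP orientation; "wrist_force": force on the tool from outside, world axes, zero at the start; "ft_torque": the same for the moment, N m; "finger_gap": finger opening in m; "gripper_force": force on a finger pad.
Only numpy, scipy, OpenCV 4.12 (cv2) and the standard library are available. Lean on these libraries where they do the work, as an engineer would, in place of code of your own. Each camera call takes 0.05 s, during which the arm holds its last target. There are 200 camera calls.

### The job

Gather the steel collars and spacers that stand loose on the bench onto the riddle, then shake the riddle to and fro by its handle until every small spacer has dropped through into the pan underneath and only the collars are left on it. Then tip the riddle sideways so that the collars slide into the tray that is empty, not the one with the old compressor wheel, and set the riddle level again. Leave the wheel in its tray and the other things on the bench where they are; anything that goes astray is to be put right.

Things in the scene. Friction and masses are not known exactly. Their poses are not given: they have to be found in the camera images.
- riddle: fixed frame of the parts riddle, 360 x 190 mm on the bench; origin at the centre of its underside, x along its length (away from the robot), y across it to the left, z up; its place and yaw (up to 7 degrees) vary. At x = +-155 mm two posts, 36 mm wide and 118 mm high, carry the sieve's shaft. A tray stands close against its left and its right side.
- pan (a point): centre of the floor of the open aluminium catch pan under the sieve, 4 mm above the bench, axes as the riddle's. Inside 256 x 188 mm (x, y), rim 60 mm above the bench.
- deck (a point): centre of the top of the sieve's bars, 60 mm above the shaft (160 mm above the bench when level); moves with it, axes as the riddle's when level. 6 flat smooth steel bars (friction about 0.3) run along y, 6 mm wide, at x = +-13, +-39, +-65 mm, with 20 mm slots. End walls at x = +-90 mm rise 35 mm above them; the y sides, at +-90 mm, are open, bars bent up 20 degrees over their last 25 mm.
- handle (a point): middle of the sieve's handle, a round black bar 16 mm thick and 60 mm long lying along x, sticking out from the top of the near end wall towards the robot: 124 mm before the deck centre, 55 mm above the deck, 115 mm above the shaft (215 mm above the bench when level). It can be pinched from above across y; it turns between the fingers when the sieve tips.
- shake (a joint): slide of the sieve along the riddle's x, m, 0 at the start, +-0.030 at its stops, positive away from the robot; friction 1 N. A spacer on a bar stays there until the sieve is shaken briskly along x (40 mm strokes in 0.2 s or less each); one over a slot drops straight through.
- tip (a joint): tip of the sieve about its shaft (along x, 100 mm above the bench, over the riddle's centre line), rad, 0 level, stops +-0.96; positive lowers the left (+y) edge, the handle moving to +y. Friction 0.7 N m keeps it level when let go. Collars slide off only when tipped steeply (0.7 or more). At full tip the lower edge is 108 mm to the side, 66 mm above the bench, inside that side's tray.
- wheel: old aluminium compressor wheel, 60 mm across, 36 mm high, lying in one of the two trays; origin at the centre of its underside.
- tray_a_in (a point): centre of the inner floor (4 mm above the bench) of one of two like grey trays, inside 212 x 152 mm, rim 55 mm above the bench, 4 mm walls, fixed, axes as the riddle's, its centre about 180 mm left or right of the riddle's; which tray is on which side varies. Look where the wheel lies to tell which tray is empty.
- tray_b_in (a point): centre of the inner floor (4 mm above the bench) of one of two like grey trays, inside 212 x 152 mm, rim 55 mm above the bench, 4 mm walls, fixed, axes as the riddle's, its centre about 180 mm left or right of the riddle's; which tray is on which side varies. Look where the wheel lies to tell which tray is empty.
- collar1: steel collar, a plain round cylinder 46 mm across and 26 mm high, 150 g, far too big for the riddle's slots; origin at its centre, z along its axis (it may lie on its side). At the start stands on the riddle's bars. May be absent.
- collar2: steel collar, a plain round cylinder 46 mm across and 26 mm high, 150 g, far too big for the riddle's slots; origin at its centre, z along its axis (it may lie on its side). At the start stands on the riddle's bars. May be absent.
- collar3: steel collar, a plain round cylinder 46 mm across and 26 mm high, 150 g, far too big for the riddle's slots; origin at its centre, z along its axis (it may lie on its side). At the start stands loose on the bench in front of the riddle, left or right. May be absent.
- collar4: steel collar, a plain round cylinder 46 mm across and 26 mm high, 150 g, far too big for the riddle's slots; origin at its centre, z along its axis (it may lie on its side). At the start stands loose on the bench in front of the riddle, left or right. May be absent.
- spacer1: steel spacer, a plain round cylinder 14 mm across and 11 mm high, 14 g, which passes the riddle's slots whichever way it lies; origin at its centre, z along its axis. At the start stands on top of one of the riddle's bars. May be absent.
- spacer2: steel spacer, a plain round cylinder 14 mm across and 11 mm high, 14 g, which passes the riddle's slots whichever way it lies; origin at its centre, z along its axis. At the start stands on top of one of the riddle's bars. May be absent.
- spacer3: steel spacer, a plain round cylinder 14 mm across and 11 mm high, 14 g, which passes the riddle's slots whichever way it lies; origin at its centre, z along its axis. At the start stands on top of one of the riddle's bars. May be absent.
- spacer4: steel spacer, a plain round cylinder 14 mm across and 11 mm high, 14 g, which passes the riddle's slots whichever way it lies; origin at its centre, z along its axis. At the start stands loose on the bench in front of the riddle, left or right. May be absent.
- spacer5: steel spacer, a plain round cylinder 14 mm across and 11 mm high, 14 g, which passes the riddle's slots whichever way it lies; origin at its centre, z along its axis. At the start stands loose on the bench in front of the riddle, left or right. May be absent.
- spacer6: steel spacer, a plain round cylinder 14 mm across and 11 mm high, 14 g, which passes the riddle's slots whichever way it lies; origin at its centre, z along its axis. At the start stands loose on the bench in front of the riddle, left or right. May be absent.
- spacer7: steel spacer, a plain round cylinder 14 mm across and 11 mm high, 14 g, which passes the riddle's slots whichever way it lies; origin at its centre, z along its axis. At the start stands loose on the bench in front of the riddle, left or right. May be absent.
- plug: black rubber pipe plug, 32 mm across at its foot, 30 mm high, standing at the right, beside the loose parts; a bystander; origin under its centre.
- wrench: spanner lying on the right, a bystander.
- driver: screwdriver lying on the left, a bystander.
- spray: grey spray can, 60 mm across, 170 mm high, at the left, a bystander; origin under its centre.

How it is judged:
On the way, in this order (a step that is already met when the one before it is completed fails the run):
1. every spacer has gone through into the pan while every collar is on the level riddle (value of joint tip between -0.12 and 0.12 rad and x of spacer1 in the frame of pan between -0.13 and 0.13 m and y of spacer1 in the frame of pan between -0.096 and 0.096 m and z of spacer1 in the frame of pan between -0.005 and 0.05 m and x of spacer2 in the frame of pan between -0.13 and 0.13 m and y of spacer2 in the frame of pan between -0.096 and 0.096 m and z of spacer2 in the frame of pan between -0.005 and 0.05 m and x of spacer3 in the frame of pan between -0.13 and 0.13 m and y of spacer3 in the frame of pan between -0.096 and 0.096 m and z of spacer3 in the frame of pan between -0.005 and 0.05 m and x of spacer4 in the frame of pan between -0.13 and 0.13 m and y of spacer4 in the frame of pan between -0.096 and 0.096 m and z of spacer4 in the frame of pan between -0.005 and 0.05 m and x of spacer5 in the frame of pan between -0.13 and 0.13 m and y of spacer5 in the frame of pan between -0.096 and 0.096 m and z of spacer5 in the frame of pan between -0.005 and 0.05 m and x of spacer6 in the frame of pan between -0.13 and 0.13 m and y of spacer6 in the frame of pan between -0.096 and 0.096 m and z of spacer6 in the frame of pan between -0.005 and 0.05 m and x of spacer7 in the frame of pan between -0.13 and 0.13 m and y of spacer7 in the frame of pan between -0.096 and 0.096 m and z of spacer7 in the frame of pan between -0.005 and 0.05 m and x of collar1 in the frame of deck between -0.09 and 0.09 m and y of collar1 in the frame of deck between -0.09 and 0.09 m and z of collar1 in the frame of deck between -0.01 and 0.09 m and x of collar2 in the frame of deck between -0.09 and 0.09 m and y of collar2 in the frame of deck between -0.09 and 0.09 m and z of collar2 in the frame of deck between -0.01 and 0.09 m and x of collar3 in the frame of deck between -0.09 and 0.09 m and y of collar3 in the frame of deck between -0.09 and 0.09 m and z of collar3 in the frame of deck between -0.01 and 0.09 m and x of collar4 in the frame of deck between -0.09 and 0.09 m and y of collar4 in the frame of deck between -0.09 and 0.09 m and z of collar4 in the frame of deck between -0.01 and 0.09 m), for 0.2 s.
2. all collars are in the empty tray (x of collar1 in the frame of tray_a_in between -0.108 and 0.108 m and y of collar1 in the frame of tray_a_in between -0.078 and 0.078 m and z of collar1 in the frame of tray_a_in between -0.005 and 0.075 m and x of collar2 in the frame of tray_a_in between -0.108 and 0.108 m and y of collar2 in the frame of tray_a_in between -0.078 and 0.078 m and z of collar2 in the frame of tray_a_in between -0.005 and 0.075 m and x of collar3 in the frame of tray_a_in between -0.108 and 0.108 m and y of collar3 in the frame of tray_a_in between -0.078 and 0.078 m and z of collar3 in the frame of tray_a_in between -0.005 and 0.075 m and x of collar4 in the frame of tray_a_in between -0.108 and 0.108 m and y of collar4 in the frame of tray_a_in between -0.078 and 0.078 m and z of collar4 in the frame of tray_a_in between -0.005 and 0.075 m), for 0.2 s.
At the end, for the whole second after the job is handed in: Every collar lies in the tray that was empty, every spacer lies in the catch pan, the wheel is still in its own tray, the riddle is level again (within 0.12 rad), and all collars and spacers are at rest (all of step 2 and x of spacer1 in the frame of pan between -0.13 and 0.13 m and y of spacer1 in the frame of pan between -0.096 and 0.096 m and z of spacer1 in the frame of pan between -0.005 and 0.05 m and x of spacer2 in the frame of pan between -0.13 and 0.13 m and y of spacer2 in the frame of pan between -0.096 and 0.096 m and z of spacer2 in the frame of pan between -0.005 and 0.05 m and x of spacer3 in the frame of pan between -0.13 and 0.13 m and y of spacer3 in the frame of pan between -0.096 and 0.096 m and z of spacer3 in the frame of pan between -0.005 and 0.05 m and x of spacer4 in the frame of pan between -0.13 and 0.13 m and y of spacer4 in the frame of pan between -0.096 and 0.096 m and z of spacer4 in the frame of pan between -0.005 and 0.05 m and x of spacer5 in the frame of pan between -0.13 and 0.13 m and y of spacer5 in the frame of pan between -0.096 and 0.096 m and z of spacer5 in the frame of pan between -0.005 and 0.05 m and x of spacer6 in the frame of pan between -0.13 and 0.13 m and y of spacer6 in the frame of pan between -0.096 and 0.096 m and z of spacer6 in the frame of pan between -0.005 and 0.05 m and x of spacer7 in the frame of pan between -0.13 and 0.13 m and y of spacer7 in the frame of pan between -0.096 and 0.096 m and z of spacer7 in the frame of pan between -0.005 and 0.05 m and value of joint tip between -0.12 and 0.12 rad and x of wheel in the frame of tray_b_in between -0.108 and 0.108 m and y of wheel in the frame of tray_b_in between -0.078 and 0.078 m and z of wheel in the frame of tray_b_in between -0.005 and 0.06 m and linear speed of each of collar1, collar2, collar3, collar4, spacer1, spacer2, spacer3, spacer4, spacer5, spacer6, spacer7 below 0.03 m/s); the robot touches nothing.
It fails at once if the spanner is shoved more than 50 mm or knocked away (distance of wrench from where it was at the start of the episode above 0.05 m).
It fails at once if the screwdriver is shoved more than 50 mm or knocked away (distance of driver from where it was at the start of the episode above 0.05 m).
It fails at once if the spray can is shoved more than 50 mm or knocked away (distance of spray from where it was at the start of the episode above 0.05 m).
It fails at once if the rubber plug is shoved more than 50 mm or knocked away (distance of plug from where it was at the start of the episode above 0.05 m).
Of collar1, collar2 only 1 to 2 are there at a start; the rules pass over those that are not, and their reading is None.
Of spacer1, spacer2, spacer3 only 2 to 3 are there at a start; the rules pass over those that are not, and their reading is None.
Of collar3, spacer5, spacer6, collar4, spacer7, spacer4 only 4 to 6 are there at a start; the rules pass over those that are not, and their reading is None.
At some moment in a run one of spacer4, spacer5, spacer6, spacer7 may be knocked a few centimetres aside while the robot is not near it.
Once in a run the grip may slacken for a moment while it holds something.
It also fails if it takes over 210 s, if anything falls off the work surface, if the arm or the gripper's body presses on something with over 40 N, if the wrist force passes 120 N, or if a joint passes its speed limit or range.

## Working session

There is one attempt and no reset: what is moved stays moved. The work goes in short steps, Python scripts to look and compute and a tool call to move; the robot and the scene stay as the last step left them, time stands still between calls to the robot, and variables do not carry over. Pictures are saved under pics/ and viewed, at most 14 in all, crops included, and the job is handed in when it is done.

Besides the shell and the picture viewer there is one more tool, called after "Request:" by a JSON object that holds its "method" and its "body". apply_moves: Moves the arm, as the interface text tells. Its arguments: {"type":"object","properties":{"deltas":{"type":"array"},"newtons":{"type":"number"}},"required":["deltas"]}

```bash
ls; mkdir -p pics
cat > h.py <<'E'
import numpy as np, cv2
from plant import status, cams, close_job, models
def cam(name):
    c=cams.get_calibration(name)
    if name=="wrist":
        s=status.sense(); T=np.eye(4); T[:3,:3]=np.array(s["tcp_rot"]); T[:3,3]=s["ee_pos"]
        M=T@np.array(c["T_tool_cam"]); R=M[:3,:3].T; t=-R@M[:3,3]
    else:
        R=cv2.Rodrigues(np.array(c["rvec"],float))[0]; t=np.array(c["tvec"],float).ravel()
    return c,R,t
def ray(C,u,v):
    c,R,t=C; x=np.array([(u-c["cx"])/c["fx"],(v-c["cy"])/c["fy"]]); y=x.copy()
    for _ in range(20): y=x/(1+c["k1"]*(y@y))
    return -R.T@t, R.T@np.array([y[0],y[1],1])
def onz(C,u,v,z):
    o,d=ray(C,u,v); return o+d*(z-o[2])/d[2]
def proj(C,p):
    c,R,t=C; q=R@np.array(p)+t; x=q[:2]/q[2]; x=x*(1+c["k1"]*(x@x))
    return np.array([x[0]*c["fx"]+c["cx"],x[1]*c["fy"]+c["cy"]])
def tri(obs):
    A=np.zeros((3,3));b=np.zeros(3)
    for C,u,v in obs:
        o,d=ray(C,u,v); d=d/np.linalg.norm(d); P=np.eye(3)-d@d.T if 0 else np.eye(3)-np.outer(d,d); A+=P;b+=P@o
    p=np.linalg.solve(A,b)
    return p,[float(np.hypot(*(proj(C,p)-[u,v]))) for C,u,v in obs]
def shot(name,fn=None):
    C=cam(name); im=cams.camera(name)
    if fn: cv2.imwrite("pics/"+fn,cv2.cvtColor(im,cv2.COLOR_RGB2BGR))
    return C,im
np.set_printoptions(precision=4,suppress=True)
E
python3 - <<'E'
from h import *
C={}
for n in ("scene","top"):
    C[n],_=shot(n,n+"0.png"); print(n,-C[n][1].T@C[n][2])
for k in ("riddle","deck","handle","pan","tray_a_in","tray_b_in","wheel","collar1","spacer1","plug","spray","wrench","driver"):
    for n in ("top","scene"):
        r=models.tip_of(k,n)
        print(k,n,[(round(d["p"],2),np.round(d["at"],1).tolist()) for d in r if d["p"]>.25])
print(status.sense())
E
```

```text
pics
scene [ 1.0998 -0.4086  1.2026]
top [0.4031 0.0631 1.4309]
riddle top [(0.79, [203.1, 333.2])]
riddle scene [(0.56, [302.5, 333.1]), (0.32, [410.4, 197.2])]
deck top [(0.76, [194.8, 336.3])]
deck scene [(0.71, [275.0, 333.7])]
handle top [(0.6, [233.0, 341.8]), (0.4, [199.3, 329.6])]
handle scene [(0.76, [231.0, 296.9]), (0.29, [301.6, 335.3])]
pan top [(0.68, [203.2, 335.0])]
pan scene [(0.61, [299.3, 332.3])]
tray_a_in top [(0.81, [205.8, 279.8])]
tray_a_in scene [(0.88, [259.5, 376.1])]
tray_b_in top [(0.6, [202.6, 385.7])]
tray_b_in scene [(0.85, [349.3, 283.5])]
wheel top [(0.64, [210.2, 390.3]), (0.32, [200.3, 328.7])]
wheel scene [(0.61, [341.0, 275.5])]
collar1 top [(0.75, [205.6, 280.8]), (0.73, [285.3, 238.0]), (0.57, [175.5, 344.4]), (0.55, [212.5, 331.7]), (0.43, [268.5, 381.0])]
collar1 scene [(0.89, [253.4, 324.8]), (0.74, [185.5, 343.7]), (0.71, [289.1, 340.8]), (0.71, [286.0, 240.3])]
spacer1 top [(0.6, [180.5, 321.0]), (0.45, [196.7, 328.1]), (0.41, [216.4, 344.4]), (0.33, [194.4, 336.2])]
spacer1 scene [(0.61, [261.1, 337.5]), (0.6, [259.6, 308.1]), (0.6, [303.
[... 309 characters left out ...]
(0.3, [206.3, 280.1])]
wrench scene [(0.63, [411.1, 194.4])]
driver top [(0.67, [212.4, 214.9])]
driver scene [(0.7, [184.0, 346.7])]
{'time_s': 1.4, 'joint_positions': array([ 1.2546,  0.353 ,  1.6334, -0.    ,  1.1552, -0.0024]), 'dq': array([-0.0007, -0.0002, -0.0008,  0.0003,  0.0024,  0.0005]), 'effort': array([ -0.0001, -59.376 , -33.4566,   0.0699,   0.0158,   0.    ]), 'ee_pos': array([0.1929, 0.5945, 0.2316]), 'tcp_rot': array([[-0.9512,  0.3087,  0.    ],
       [ 0.3087,  0.9512, -0.    ],
       [-0.    , -0.    , -1.    ]]), 'wrist_force': array([-0.4499, -0.3893,  0.0075]), 'ft_torque': array([ 0.0145, -0.0165,  0.0026]), 'gripper_force': 0.0, 'finger_gap': 0.09196102050060591}
```

Run:
```python
import cv2
a=cv2.imread("pics/top0.png")[140:340,150:500]; b=cv2.imread("pics/scene0.png")[150:450,130:480]
cv2.imwrite("pics/c0.png",cv2.resize(a,None,fx=2.28,fy=2.28,interpolation=3)); cv2.imwrite("pics/c1.png",cv2.resize(b,(700,600),interpolation=3))
```

```text
(no output)
```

View pics/c0.png

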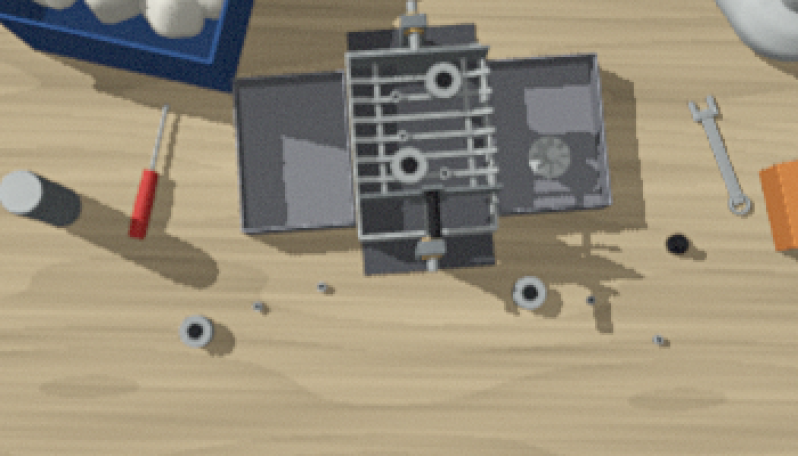

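View pics/c1.png

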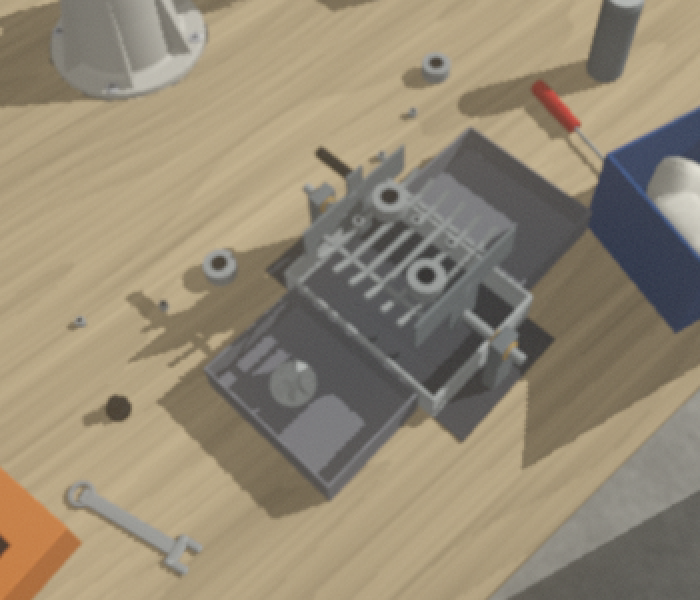

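The wheel is in the right (-y) tray, so the left one is empty. There are 2 collars and 3 spacers on the riddle. On the bench, crop c0 shows collars at (197,331) and (530,292), and spacers at (322,287), (260,307), (590,299) and (658,340).

Run:
```python
from h import *
T=cam("top");S=cam("scene")
print("fx",T[0]["fx"],S[0]["fx"])
ct=lambda x,y:(150+x/2.28,140+y/2.28)
cs=lambda x,y:(130+x/2,150+y/2)
def p(n,a,b,z):
    q,e=tri([(T,*ct(*a)),(S,*cs(*b))]); print(n,q,np.round(e,1),"onz top",onz(T,*ct(*a),z)[:2],"scene",onz(S,*cs(*b),z)[:2])
p("colL",(197,331),(436,62),.026)
p("colR",(530,292),(220,260),.026)
p("spL1",(322,287),(381,156),.008)
p("spL2",(260,307),(412,113),.008)
p("spR1",(590,299),(164,304),.008)
p("spR2",(658,340),(80,321),.008)
p("colD1",(409,165),(389,196),.186)
p("colD2",(442,79),(427,275),.186)
p("trayLnearL",(245,232),(472,130),.055)
p("trayLfarL",(235,84),(590,213),.055)
p("trayRnearR",(609,206),(207,370),.055)
p("handleNear",(433,238),(320,152),.215)
p("plug",(677,243),(118,405),.03)
c=cams.get_calibration("wrist");print(np.array(c["T_tool_cam"]),c["fx"],c["cx"],c["cy"])
for k in("deck","handle"):
    a=models.tip_of(k,"top")[0]["at"];b=models.tip_of(k,"scene")[0]["at"]
    print(k,tri([(T,a[1],a[0]),(S,b[1],b[0])]))
```

```text
fx 435.9396112639732 490.80896021259986
colL [0.3867 0.3231 0.0281] [0.7 0.7] onz top [0.3854 0.3217] scene [0.3865 0.3263]
colR [ 0.4516 -0.1428  0.0321] [0.7 0.8] onz top [ 0.4507 -0.1455] scene [ 0.4496 -0.1397]
spL1 [0.4526 0.1507 0.004 ] [0.4 0.4] onz top [0.4517 0.1494] scene [0.4554 0.1499]
spL2 [0.4227 0.2394 0.0041] [0.8 0.8] onz top [0.4212 0.2369] scene [0.4262 0.2394]
spR1 [ 0.4438 -0.2335  0.0079] [0.3 0.4] onz top [ 0.4433 -0.2344] scene [ 0.4445 -0.2326]
spR2 [ 0.3877 -0.3318  0.0043] [0.5 0.6] onz top [ 0.387  -0.3321] scene [ 0.3908 -0.3308]
colD1 [0.6029 0.0337 0.1852] [0.2 0.3] onz top [0.6024 0.0332] scene [0.6036 0.0339]
colD2 [ 0.7152 -0.0064  0.1849] [0.2 0.2] onz top [ 0.7147 -0.0067] scene [ 0.7158 -0.0065]
trayLnearL [0.5271 0.2603 0.0448] [1.3 1.4] onz top [0.5238 0.2557] scene [0.5342 0.258 ]
trayLfarL [0.7382 0.2826 0.0428] [1.2 1.4] onz top [0.7329 0.2778] scene [0.744  0.2786]
trayRnearR [ 0.5751 -0.2517  0.0423] [0.8 1. ] onz top [ 0.5723 -0.251 ] scene [ 0.5823 -0.2514]
handleNear [0.5086 0.0026 0.2094] [0.2 0.2] onz top [0.5078 0.0025] scene [0.5122 0.0007]
plug [ 0.5266 -0.358   0.0132] [0.3 0.3] onz top [ 0.5247 -0.3537] scene [ 0.5351 -0.358 ]
[[ 0.0005 -0.9682 -0.25    0.0697]
 [ 1.      0.0003  0.0007  0.0007]
 [-0.0006 -0.25    0.9682 -0.1518]
 [ 0.      0.      0.      1.    ]] 418.8317124990436 314.8354428236365 228.98963731678955
deck (array([0.6613, 0.0128, 0.1517]), [0.0023942156353555185, 0.002894772168509361])
handle (array([ 0.5396, -0.0008,  0.2238]), [0.399336785986262, 0.456377571627811])
```

Request:
{"method": "apply_moves", "body": {"deltas": [{"tx": -0.306, "ty": -0.273, "tz": -0.018, "spin": -24}, {"tx": -0.306, "ty": -0.273, "tz": -0.018, "spin": -24}, {"tx": -0.306, "ty": -0.273, "tz": -0.018, "spin": -24}, {"tx": -0.306, "ty": -0.273, "tz": -0.018, "spin": -24}, {"tx": -0.306, "ty": -0.273, "tz": -0.018, "spin": -24}, {"tx": -0.306, "ty": -0.273, "tz": -0.018, "spin": -24}, {"tx": -0.306, "ty": -0.273, "tz": -0.018, "spin": -24}, {"tx": -0.306, "ty": -0.273, "tz": -0.018, "spin": -24}]}}

```text
invalid input at $.deltas[0]: expected keys tx, ty, tz, spin, gripper
```

```bash
cat >> h.py <<'E'
def to(p,yaw=None,s=None):
    """tool-axis deltas to reach world p (yaw: angle of tool y, deg)"""
    s=s or status.sense(); R=np.array(s["tcp_rot"]); d=R.T@(np.array(p)-s["ee_pos"])
    y=np.degrees(np.arctan2(R[1,1],R[0,1])); out=list(np.round(d,4))
    if yaw is not None: out.append(round(y-yaw,2))
    return out
E
python3 - <<'E'
from h import *
print(status.sense()["ee_pos"],status.sense()["tcp_rot"])
C,im=shot("wrist","w0.png")
for k,z in(("collar1",.026),("spacer1",.0055),("deck",.16),("handle",.215)):
    for d in models.tip_of(k,"wrist"):
        if d["p"]>.3: print(k,round(d["p"],2),np.round(d["at"]),onz(C,d["at"][1],d["at"][0],z if k!="collar1" else .013))
E
```

```text
[0.1929 0.5945 0.2316] [[-0.9512  0.3087  0.    ]
 [ 0.3087  0.9512 -0.0001]
 [-0.     -0.0001 -1.    ]]
collar1 0.76 [448. 128.] [0.3837 0.3262 0.013 ]
```

View pics/w0.png

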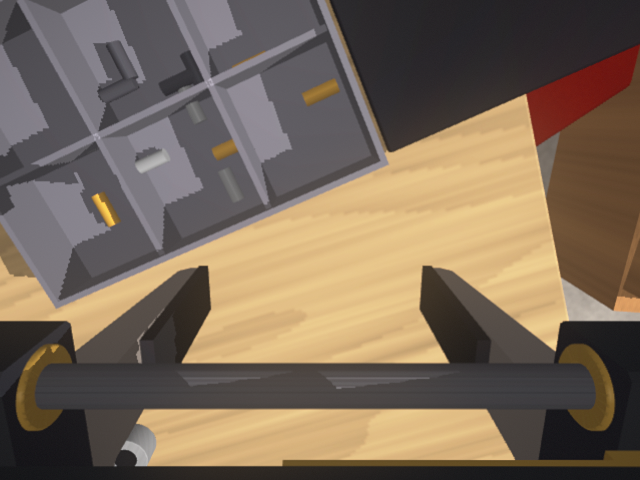

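The call was refused because every row needs all five keys. w0 shows only a parts box and the fingers at the start pose, with one collar at about (128,448).

Request:
{"method": "apply_moves", "body": {"deltas": [{"tx": -0.306, "ty": -0.273, "tz": -0.018, "spin": -24, "gripper": 0.0919}, {"tx": -0.306, "ty": -0.273, "tz": -0.018, "spin": -24, "gripper": 0.0919}, {"tx": -0.306, "ty": -0.273, "tz": -0.018, "spin": -24, "gripper": 0.0919}, {"tx": -0.306, "ty": -0.273, "tz": -0.018, "spin": -24, "gripper": 0.0919}, {"tx": -0.306, "ty": -0.273, "tz": -0.018, "spin": -24, "gripper": 0.0919}, {"tx": -0.306, "ty": -0.273, "tz": -0.018, "spin": -24, "gripper": 0.0919}, {"tx": -0.306, "ty": -0.273, "tz": -0.018, "spin": -24, "gripper": 0.0919}, {"tx": -0.306, "ty": -0.273, "tz": -0.018, "spin": -24, "gripper": 0.0919}]}}

```text
time_s: 2.65
ee_pos: [0.3951, 0.2477, 0.2496]
tcp_rot: [[-0.994, -0.105, 0.001], [-0.105, 0.994, 0.0], [-0.001, 0.0, -1.0]]
wrist_force: [0.8, 0.7, -0.4]
finger_gap: 0.0919
gripper_force: 0.0
```

```bash
cat >> h.py <<'E'
def look(cl=(("collar1",.013),("spacer1",.0055)),fn=None,n="wrist",pm=.3):
    C,im=shot(n,fn)
    for k,z in cl:
        for d in models.tip_of(k,n):
            if d["p"]>pm: print(k,round(d["p"],2),np.round(d["at"]),onz(C,d["at"][1],d["at"][0],z)[:2])
    return C,im
E
python3 - <<'E'
from h import *
s=status.sense();print(s["time_s"],s["ee_pos"],s["tcp_rot"],s["joint_positions"])
look(fn="w1.png")
E
```

```text
2.65 [0.3951 0.2477 0.2496] [[-0.9944 -0.1052  0.0008]
 [-0.1052  0.9944  0.0005]
 [-0.0008  0.0004 -1.    ]] [ 0.5567  0.0823  1.9397 -0.      1.1186 -1.1195]
collar1 0.84 [193. 396.] [0.3836 0.3239]
collar1 0.73 [223. 305.] [0.4211 0.2418]
spacer1 0.75 [245. 213.] [0.4551 0.1538]
spacer1 0.48 [224. 307.] [0.4233 0.2439]
```

View pics/w1.png

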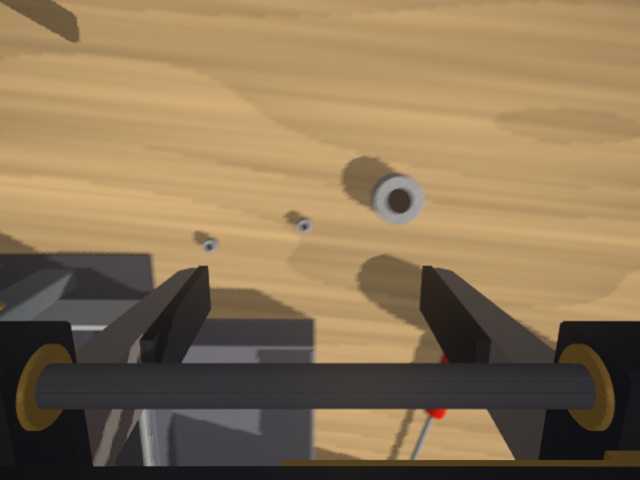

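w1 shows the left group: spacers at (209,245) and (304,225), collar at (398,200). I'll pick the spacer at (304,225) first.

Run:
```python
from h import *
C=cam("wrist");s=status.sense();print(s["time_s"],s["ee_pos"])
a=onz(C,304,225.5,.006);b=onz(C,209,245,.006);c=onz(C,398.5,200,.026);print(a,b,c)
print(to([a[0],a[1],.019],96))
```

```text
2.8 [0.3958 0.2471 0.2495]
[0.426  0.2404 0.006 ] [0.4551 0.1492 0.006 ] [0.3886 0.3237 0.026 ]
[np.float64(-0.0292), np.float64(-0.0097), np.float64(0.2305), np.float64(-0.27)]
```

Request:
{"method": "apply_moves", "body": {"deltas": [{"tx": -0.029, "ty": -0.0095, "tz": 0.05, "spin": 0, "gripper": 0.045}, {"tx": -0.029, "ty": -0.0095, "tz": 0.1, "spin": 0, "gripper": 0.045}, {"tx": -0.029, "ty": -0.0095, "tz": 0.15, "spin": 0, "gripper": 0.045}, {"tx": -0.029, "ty": -0.0095, "tz": 0.19, "spin": 0, "gripper": 0.045}, {"tx": -0.029, "ty": -0.0095, "tz": 0.215, "spin": 0, "gripper": 0.045}, {"tx": -0.029, "ty": -0.0095, "tz": 0.23, "spin": 0, "gripper": 0.045}, {"tx": -0.029, "ty": -0.0095, "tz": 0.23, "spin": 0, "gripper": 0.045}, {"tx": -0.029, "ty": -0.0095, "tz": 0.23, "spin": 0, "gripper": 0.045}]}}

```text
time_s: 3.6
ee_pos: [0.4237, 0.2442, 0.0188]
tcp_rot: [[-0.994, -0.106, -0.0], [-0.106, 0.994, 0.0], [0.0, 0.0, -1.0]]
wrist_force: [0.1, 0.1, -0.3]
finger_gap: 0.0451
gripper_force: 0.0
```

Request:
{"method": "apply_moves", "body": {"deltas": [{"tx": 0, "ty": 0, "tz": 0, "spin": 0, "gripper": 0.0}, {"tx": 0, "ty": 0, "tz": 0, "spin": 0, "gripper": 0.0}, {"tx": 0, "ty": 0, "tz": 0, "spin": 0, "gripper": 0.0}, {"tx": 0, "ty": 0, "tz": 0, "spin": 0, "gripper": 0.0}, {"tx": 0, "ty": 0, "tz": 0, "spin": 0, "gripper": 0.0}, {"tx": 0, "ty": 0, "tz": 0, "spin": 0, "gripper": 0.0}], "newtons": 15}}

```text
time_s: 4.2
ee_pos: [0.4243, 0.243, 0.0192]
tcp_rot: [[-0.995, -0.105, 0.0], [-0.105, 0.995, 0.0], [-0.0, 0.0, -1.0]]
wrist_force: [-0.0, 0.4, 1.0]
finger_gap: 0.013
gripper_force: 15.0
```

Request:
{"method": "apply_moves", "body": {"deltas": [{"tx": 0, "ty": 0, "tz": -0.05, "spin": 0, "gripper": 0.0}, {"tx": 0, "ty": 0, "tz": -0.1, "spin": 0, "gripper": 0.0}, {"tx": -0.02, "ty": -0.02, "tz": -0.14, "spin": 0, "gripper": 0.0}, {"tx": -0.04, "ty": -0.04, "tz": -0.18, "spin": 0, "gripper": 0.0}, {"tx": -0.06, "ty": -0.07, "tz": -0.22, "spin": 0, "gripper": 0.0}, {"tx": -0.09, "ty": -0.105, "tz": -0.25, "spin": 0, "gripper": 0.0}, {"tx": -0.12, "ty": -0.145, "tz": -0.25, "spin": 0, "gripper": 0.0}, {"tx": -0.15, "ty": -0.185, "tz": -0.25, "spin": 0, "gripper": 0.0}]}}

```text
time_s: 5.0
ee_pos: [0.5895, 0.0788, 0.271]
tcp_rot: [[-0.994, -0.105, 0.003], [-0.105, 0.994, 0.001], [-0.003, 0.0, -1.0]]
wrist_force: [0.5, 0.6, 0.2]
finger_gap: 0.0132
gripper_force: 15.0
```

Request:
{"method": "apply_moves", "body": {"deltas": [{"tx": -0.03, "ty": -0.04, "tz": 0.0, "spin": 0, "gripper": 0.0}, {"tx": -0.061, "ty": -0.08, "tz": 0, "spin": 0, "gripper": 0.0}, {"tx": -0.061, "ty": -0.1, "tz": 0, "spin": 0, "gripper": 0.0}, {"tx": -0.061, "ty": -0.1, "tz": 0, "spin": 0, "gripper": 0.0}, {"tx": -0.061, "ty": -0.1, "tz": 0, "spin": 0, "gripper": 0.0}]}}

```text
time_s: 5.5
ee_pos: [0.6585, -0.013, 0.2686]
tcp_rot: [[-0.995, -0.104, -0.001], [-0.104, 0.995, 0.0], [0.001, 0.001, -1.0]]
wrist_force: [-0.7, 0.1, 0.3]
finger_gap: 0.0131
gripper_force: 15.0
```

Run:
```python
from h import *
s=status.sense();print(s["time_s"],s["ee_pos"],s["finger_gap"])
look((("collar1",.173),("spacer1",.1655),("deck",.16),("handle",.215)),fn="w2.png")
print(status.sense()["ee_pos"])
```

```text
5.5 [ 0.6585 -0.013   0.2686] 0.013064021990373896
collar1 0.83 [320. 314.] [ 0.7135 -0.0069]
collar1 0.67 [155. 404.] [0.6033 0.0342]
spacer1 0.89 [290. 317.] [ 0.6955 -0.0069]
spacer1 0.88 [296. 408.] [0.6934 0.0528]
spacer1 0.62 [136. 330.] [ 0.5968 -0.0099]
spacer1 0.57 [222. 404.] [0.6446 0.0427]
deck 0.66 [240. 359.] [0.6608 0.0168]
handle 0.62 [  6. 379.] [0.5372 0.0035]
[ 0.6587 -0.0118  0.2693]
```

View pics/w2.png

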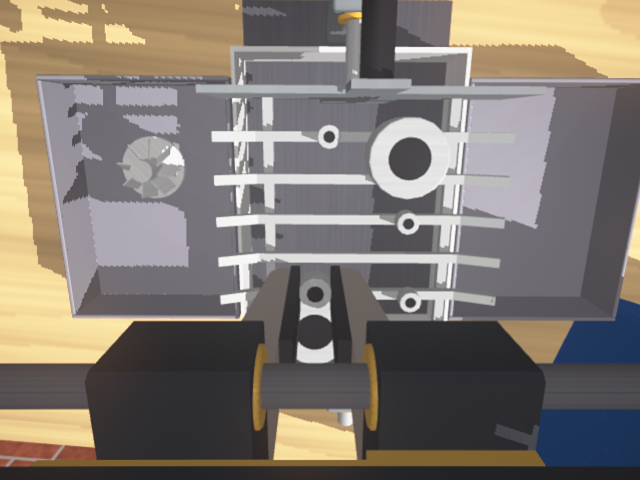

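w2 shows bars at rows 136, 180, 221, 260 and 298. The spacers sit on bars at (329,136), (408,222) and (410,301), the collars are at (410,157) and (314,340), and the held spacer is at (315,293).

Run:
```python
from h import *
C=cam("wrist");s=status.sense()
for r in(136,180,221,260,298): print(r,onz(C,345,r,.161))
print("ends",onz(C,232,219,.16),onz(C,470,219,.16))
d=np.array([.661,.015]);th=np.radians(6);R=np.array([[np.cos(th),-np.sin(th)],[np.sin(th),np.cos(th)]])
for p in((0.7135,-.0069),(.6033,.0342),(.6934,.0528),(.5968,-.0099),(.6446,.0427)): print(R.T@(np.array(p)-d))
q=d+R@[0,-.03];print(q,to([*q,.187],96))
```

```text
136 [0.5965 0.0007 0.161 ]
180 [0.6231 0.004  0.161 ]
221 [0.6491 0.0073 0.161 ]
260 [0.6751 0.0106 0.161 ]
298 [0.7018 0.0139 0.161 ]
ends [ 0.6557 -0.0647  0.16  ] [0.6395 0.0868 0.16  ]
[ 0.0499 -0.0273]
[-0.0554  0.0251]
[0.0362 0.0342]
[-0.0665 -0.0181]
[-0.0134  0.0293]
[ 0.6641 -0.0148] [np.float64(-0.0051), np.float64(-0.0037), np.float64(0.0823), np.float64(0.1)]
```

Request:
{"method": "apply_moves", "body": {"deltas": [{"tx": -0.004, "ty": -0.004, "tz": 0.04, "spin": 0, "gripper": 0.0}, {"tx": -0.004, "ty": -0.004, "tz": 0.07, "spin": 0, "gripper": 0.0}, {"tx": -0.004, "ty": -0.004, "tz": 0.082, "spin": 0, "gripper": 0.0}, {"tx": -0.004, "ty": -0.004, "tz": 0.082, "spin": 0, "gripper": 0.0}, {"tx": -0.004, "ty": -0.004, "tz": 0.082, "spin": 0, "gripper": 0.0}, {"tx": -0.004, "ty": -0.004, "tz": 0.082, "spin": 0, "gripper": 0.03}, {"tx": -0.004, "ty": -0.004, "tz": 0.082, "spin": 0, "gripper": 0.03}, {"tx": -0.004, "ty": -0.004, "tz": 0.04, "spin": 0, "gripper": 0.045}]}}

```text
time_s: 6.55
ee_pos: [0.6605, -0.0163, 0.2252]
tcp_rot: [[-0.994, -0.105, -0.008], [-0.105, 0.994, 0.0], [0.008, 0.001, -1.0]]
wrist_force: [0.9, 0.1, -0.7]
finger_gap: 0.0347
gripper_force: 0.0
```

Run:
```python
from h import *
s=status.sense();print(s["time_s"],s["ee_pos"],s["finger_gap"])
look((("spacer1",.1655),))
print(to([.4555,.149,.019],96),to([.4555,.149,.25],96))
```

```text
6.55 [ 0.6605 -0.0163  0.2252] 0.03468220690098676
spacer1 0.82 [237. 427.] [0.6433 0.0418]
spacer1 0.64 [326. 430.] [0.6934 0.0521]
spacer1 0.62 [138. 339.] [ 0.5981 -0.0104]
spacer1 0.53 [210. 313.] [ 0.6354 -0.0191]
[np.float64(0.1941), np.float64(0.187), np.float64(0.2142), np.float64(0.02)] [np.float64(0.1921), np.float64(0.1867), np.float64(-0.0168), np.float64(0.02)]
```

Request:
{"method": "apply_moves", "body": {"deltas": [{"tx": 0.01, "ty": 0.01, "tz": -0.035, "spin": 0, "gripper": 0.045}, {"tx": 0.04, "ty": 0.04, "tz": -0.035, "spin": 0, "gripper": 0.045}, {"tx": 0.075, "ty": 0.075, "tz": -0.035, "spin": 0, "gripper": 0.045}, {"tx": 0.11, "ty": 0.11, "tz": -0.035, "spin": 0, "gripper": 0.045}, {"tx": 0.145, "ty": 0.145, "tz": -0.03, "spin": 0, "gripper": 0.045}, {"tx": 0.175, "ty": 0.175, "tz": -0.01, "spin": 0, "gripper": 0.045}, {"tx": 0.189, "ty": 0.185, "tz": 0.03, "spin": 0, "gripper": 0.045}, {"tx": 0.189, "ty": 0.185, "tz": 0.08, "spin": 0, "gripper": 0.045}]}}

```text
time_s: 7.45
ee_pos: [0.4559, 0.1495, 0.1505]
tcp_rot: [[-0.994, -0.107, 0.006], [-0.107, 0.994, 0.002], [-0.006, 0.002, -1.0]]
wrist_force: [0.5, -0.6, -0.3]
finger_gap: 0.0447
gripper_force: 0.0
```

Run:
```python
from h import *
s=status.sense();print(s["time_s"],s["ee_pos"],s["finger_gap"])
look()
print(status.sense()["ee_pos"],to([.4555,.149,.019],96))
```

```text
7.45 [0.4559 0.1495 0.1505] 0.044738868703143905
collar1 0.87 [148. 582.] [0.3861 0.3249]
spacer1 0.54 [215. 320.] [0.453  0.1542]
[0.4544 0.1474 0.148 ] [np.float64(-0.0018), np.float64(0.0016), np.float64(0.129), np.float64(0.05)]
```

Request:
{"method": "apply_moves", "body": {"deltas": [{"tx": 0, "ty": 0.003, "tz": 0.05, "spin": 0, "gripper": 0.045}, {"tx": 0, "ty": 0.003, "tz": 0.09, "spin": 0, "gripper": 0.045}, {"tx": 0, "ty": 0.003, "tz": 0.115, "spin": 0, "gripper": 0.045}, {"tx": 0, "ty": 0.003, "tz": 0.129, "spin": 0, "gripper": 0.045}, {"tx": 0, "ty": 0.003, "tz": 0.129, "spin": 0, "gripper": 0.0}, {"tx": 0, "ty": 0.003, "tz": 0.129, "spin": 0, "gripper": 0.0}, {"tx": 0, "ty": 0.003, "tz": 0.129, "spin": 0, "gripper": 0.0}, {"tx": 0, "ty": 0.003, "tz": 0.129, "spin": 0, "gripper": 0.0}], "newtons": 15}}

```text
time_s: 8.4
ee_pos: [0.4569, 0.151, 0.0215]
tcp_rot: [[-0.995, -0.105, 0.002], [-0.105, 0.995, 0.001], [-0.002, 0.001, -1.0]]
wrist_force: [0.1, 0.1, -0.1]
finger_gap: 0.0149
gripper_force: 0.0
```

Request:
{"method": "apply_moves", "body": {"deltas": [{"tx": 0, "ty": 0, "tz": -0.05, "spin": 0, "gripper": 0.0}, {"tx": 0, "ty": 0, "tz": -0.1, "spin": 0, "gripper": 0.0}, {"tx": 0, "ty": 0, "tz": -0.15, "spin": 0, "gripper": 0.0}, {"tx": 0.0, "ty": 0.0, "tz": -0.2, "spin": 0, "gripper": 0.0}, {"tx": -0.03, "ty": -0.03, "tz": -0.22, "spin": 0, "gripper": 0.0}, {"tx": -0.065, "ty": -0.065, "tz": -0.23, "spin": 0, "gripper": 0.0}, {"tx": -0.1, "ty": -0.1, "tz": -0.23, "spin": 0, "gripper": 0.0}, {"tx": -0.135, "ty": -0.135, "tz": -0.23, "spin": 0, "gripper": 0.0}]}}

```text
time_s: 9.2
ee_pos: [0.6057, 0.0292, 0.252]
tcp_rot: [[-0.994, -0.105, 0.003], [-0.105, 0.994, 0.0], [-0.003, -0.0, -1.0]]
wrist_force: [0.8, 1.3, -0.6]
finger_gap: 0.0138
gripper_force: 1.5
```

Run:
```python
from h import *
s=status.sense();print(s["time_s"],s["ee_pos"],s["finger_gap"],s["gripper_force"])
print(to([.6635,-.015,.187],96))
```

```text
9.2 [0.6057 0.0292 0.252 ] 0.013780030093526484 1.4997484534978867
[np.float64(-0.0527), np.float64(-0.0501), np.float64(0.0652), np.float64(0.04)]
```

Request:
{"method": "apply_moves", "body": {"deltas": [{"tx": -0.03, "ty": -0.03, "tz": 0.0, "spin": 0, "gripper": 0.0}, {"tx": -0.053, "ty": -0.05, "tz": 0.015, "spin": 0, "gripper": 0.0}, {"tx": -0.053, "ty": -0.05, "tz": 0.05, "spin": 0, "gripper": 0.0}, {"tx": -0.053, "ty": -0.05, "tz": 0.066, "spin": 0, "gripper": 0.0}, {"tx": -0.053, "ty": -0.05, "tz": 0.066, "spin": 0, "gripper": 0.0}, {"tx": -0.053, "ty": -0.05, "tz": 0.066, "spin": 0, "gripper": 0.0}], "newtons": 15}}

```text
time_s: 9.8
ee_pos: [0.6618, -0.0131, 0.1851]
tcp_rot: [[-0.994, -0.105, 0.0], [-0.105, 0.994, 0.0], [-0.0, 0.0, -1.0]]
wrist_force: [0.1, 0.1, -0.5]
finger_gap: 0.0128
gripper_force: 15.0
```

Run:
```python
from h import *
s=status.sense();print(s["time_s"],s["ee_pos"],s["finger_gap"],s["gripper_force"])
print(to([.6635,-.015,.187],96))
```

```text
9.8 [ 0.6618 -0.0131  0.1851] 0.012845028177899212 15.000707656145096
[np.float64(-0.0014), np.float64(-0.0021), np.float64(-0.0019), np.float64(0.05)]
```

Request:
{"method": "apply_moves", "body": {"deltas": [{"tx": -0.003, "ty": -0.002, "tz": 0, "spin": 0, "gripper": 0.0}, {"tx": -0.003, "ty": -0.002, "tz": 0, "spin": 0, "gripper": 0.0}, {"tx": -0.003, "ty": -0.002, "tz": 0, "spin": 0, "gripper": 0.03}, {"tx": -0.003, "ty": -0.002, "tz": 0, "spin": 0, "gripper": 0.03}, {"tx": -0.003, "ty": -0.002, "tz": -0.04, "spin": 0, "gripper": 0.045}, {"tx": -0.003, "ty": -0.002, "tz": -0.08, "spin": 0, "gripper": 0.045}, {"tx": -0.003, "ty": -0.002, "tz": -0.08, "spin": 0, "gripper": 0.045}, {"tx": -0.003, "ty": -0.002, "tz": -0.08, "spin": 0, "gripper": 0.045}]}}

```text
time_s: 10.6
ee_pos: [0.6657, -0.0152, 0.2653]
tcp_rot: [[-0.994, -0.105, 0.002], [-0.105, 0.994, -0.0], [-0.002, -0.0, -1.0]]
wrist_force: [0.3, -0.4, -0.5]
finger_gap: 0.0451
gripper_force: 0.0
```

Run:
```python
from h import *
s=status.sense();print(s["time_s"],s["ee_pos"],s["finger_gap"])
look((("spacer1",.1655),),fn="w3.png")
C,im=shot("top","top1.png")
for d in models.tip_of("spacer1","top"): print(round(d["p"],2),np.round(d["at"]),onz(C,d["at"][1],d["at"][0],.006)[:2])
print(to([.444,-.2335,.12],96),to([.388,-.3315,.25],96))
```

```text
10.6 [ 0.6657 -0.0152  0.2653] 0.04509591341110396
spacer1 0.73 [196. 315.] [ 0.641  -0.0173]
spacer1 0.64 [122. 336.] [ 0.596  -0.0093]
spacer1 0.63 [284. 416.] [0.6912 0.0537]
spacer1 0.52 [153. 325.] [ 0.6144 -0.014 ]
[np.float64(0.2418), np.float64(-0.194), np.float64(0.143), np.float64(0.02)] [np.float64(0.3081), np.float64(-0.2856), np.float64(0.0132), np.float64(0.02)]
```

View pics/w3.png

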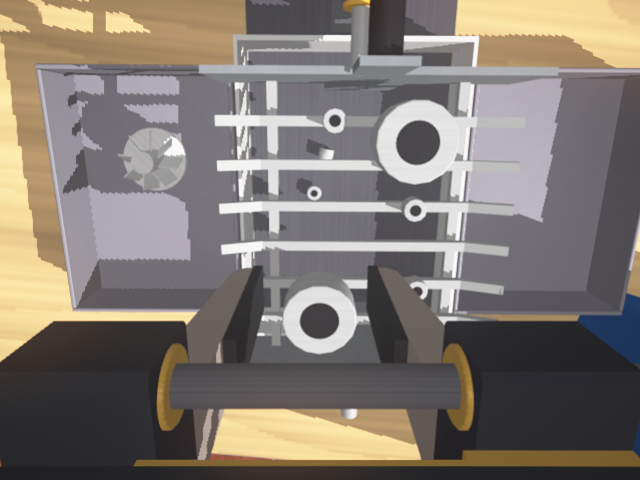

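w3 shows both dropped spacers in the pan, at (325,153) and (314,193). I'll do the right-hand spacers next.

Request:
{"method": "apply_moves", "body": {"deltas": [{"tx": 0.03, "ty": -0.035, "tz": 0, "spin": 0, "gripper": 0.045}, {"tx": 0.065, "ty": -0.07, "tz": 0, "spin": 0, "gripper": 0.045}, {"tx": 0.1, "ty": -0.105, "tz": 0, "spin": 0, "gripper": 0.045}, {"tx": 0.14, "ty": -0.135, "tz": 0, "spin": 0, "gripper": 0.045}, {"tx": 0.18, "ty": -0.165, "tz": 0.0, "spin": 0, "gripper": 0.045}, {"tx": 0.22, "ty": -0.19, "tz": 0.015, "spin": 0, "gripper": 0.045}, {"tx": 0.242, "ty": -0.194, "tz": 0.05, "spin": 0, "gripper": 0.045}, {"tx": 0.242, "ty": -0.194, "tz": 0.09, "spin": 0, "gripper": 0.045}]}}

```text
time_s: 11.6
ee_pos: [0.4424, -0.2347, 0.1734]
tcp_rot: [[-0.995, -0.102, 0.0], [-0.102, 0.995, -0.001], [-0.0, -0.001, -1.0]]
wrist_force: [0.9, -0.4, -1.2]
finger_gap: 0.0449
gripper_force: 0.0
```

Run:
```python
from h import *
s=status.sense();print(s["time_s"],s["ee_pos"],s["finger_gap"])
look(fn="w4.png")
print(status.sense()["ee_pos"],to([.444,-.2335,.019],96))
```

```text
11.6 [ 0.4424 -0.2347  0.1734] 0.04493023637911811
collar1 0.61 [240. 429.] [ 0.4532 -0.1437]
spacer1 0.84 [215. 316.] [ 0.4441 -0.233 ]
spacer1 0.55 [130. 195.] [ 0.3893 -0.3294]
[ 0.443  -0.2328  0.1721] [np.float64(-0.0016), np.float64(-0.0013), np.float64(0.1531), np.float64(-0.02)]
```

Request:
{"method": "apply_moves", "body": {"deltas": [{"tx": -0.001, "ty": 0, "tz": 0.05, "spin": 0, "gripper": 0.045}, {"tx": -0.001, "ty": 0, "tz": 0.1, "spin": 0, "gripper": 0.045}, {"tx": -0.001, "ty": 0, "tz": 0.135, "spin": 0, "gripper": 0.045}, {"tx": -0.001, "ty": 0, "tz": 0.153, "spin": 0, "gripper": 0.045}, {"tx": -0.001, "ty": 0, "tz": 0.153, "spin": 0, "gripper": 0.045}, {"tx": -0.001, "ty": 0, "tz": 0.153, "spin": 0, "gripper": 0.0}, {"tx": -0.001, "ty": 0, "tz": 0.153, "spin": 0, "gripper": 0.0}, {"tx": -0.001, "ty": 0, "tz": 0.153, "spin": 0, "gripper": 0.0}], "newtons": 15}}

```text
time_s: 12.55
ee_pos: [0.4472, -0.234, 0.0226]
tcp_rot: [[-0.994, -0.105, 0.002], [-0.105, 0.994, -0.001], [-0.002, -0.002, -1.0]]
wrist_force: [0.1, -0.2, -0.7]
finger_gap: 0.0231
gripper_force: 0.0
```

Request:
{"method": "apply_moves", "body": {"deltas": [{"tx": 0, "ty": 0, "tz": 0, "spin": 0, "gripper": 0.0}, {"tx": 0, "ty": 0, "tz": -0.05, "spin": 0, "gripper": 0.0}, {"tx": 0, "ty": 0, "tz": -0.1, "spin": 0, "gripper": 0.0}, {"tx": 0, "ty": 0, "tz": -0.15, "spin": 0, "gripper": 0.0}, {"tx": 0.0, "ty": 0.0, "tz": -0.2, "spin": 0, "gripper": 0.0}, {"tx": -0.02, "ty": 0.02, "tz": -0.24, "spin": 0, "gripper": 0.0}, {"tx": -0.055, "ty": 0.045, "tz": -0.25, "spin": 0, "gripper": 0.0}, {"tx": -0.095, "ty": 0.075, "tz": -0.25, "spin": 0, "gripper": 0.0}]}}

```text
time_s: 13.35
ee_pos: [0.5341, -0.149, 0.2749]
tcp_rot: [[-0.995, -0.103, 0.006], [-0.103, 0.995, -0.002], [-0.006, -0.003, -1.0]]
wrist_force: [0.2, -0.4, -0.4]
finger_gap: 0.0121
gripper_force: 15.0
```

Run:
```python
from h import *
s=status.sense();print(s["time_s"],s["ee_pos"],s["finger_gap"],s["gripper_force"])
print(to([.6645,-.015,.187],96))
```

```text
13.35 [ 0.5341 -0.149   0.2749] 0.012137406096878892 14.99369814991951
[np.float64(-0.1429), np.float64(0.1201), np.float64(0.0884), np.float64(-0.1)]
```

Request:
{"method": "apply_moves", "body": {"deltas": [{"tx": -0.04, "ty": 0.03, "tz": 0.0, "spin": 0, "gripper": 0.0}, {"tx": -0.08, "ty": 0.06, "tz": 0.0, "spin": 0, "gripper": 0.0}, {"tx": -0.115, "ty": 0.09, "tz": 0.0, "spin": 0, "gripper": 0.0}, {"tx": -0.143, "ty": 0.12, "tz": 0.01, "spin": 0, "gripper": 0.0}, {"tx": -0.143, "ty": 0.12, "tz": 0.05, "spin": 0, "gripper": 0.0}, {"tx": -0.143, "ty": 0.12, "tz": 0.08, "spin": 0, "gripper": 0.0}, {"tx": -0.143, "ty": 0.12, "tz": 0.088, "spin": 0, "gripper": 0.0}, {"tx": -0.143, "ty": 0.12, "tz": 0.088, "spin": 0, "gripper": 0.0}]}}

```text
time_s: 14.15
ee_pos: [0.6614, -0.0146, 0.1824]
tcp_rot: [[-0.994, -0.105, -0.002], [-0.105, 0.995, 0.0], [0.002, 0.0, -1.0]]
wrist_force: [0.4, 0.1, -0.1]
finger_gap: 0.0128
gripper_force: 15.0
```

Run:
```python
from h import *
s=status.sense();print(s["time_s"],s["ee_pos"],s["finger_gap"],s["gripper_force"])
print(to([.665,-.015,.186],96))
```

```text
14.15 [ 0.6614 -0.0146  0.1824] 0.012799724926635513 14.994686096906662
[np.float64(-0.0035), np.float64(-0.0007), np.float64(-0.0036), np.float64(0.01)]
```

Release here, then go to above the last spacer.

Request:
{"method": "apply_moves", "body": {"deltas": [{"tx": -0.003, "ty": 0, "tz": -0.003, "spin": 0, "gripper": 0.0}, {"tx": -0.003, "ty": 0, "tz": -0.003, "spin": 0, "gripper": 0.0}, {"tx": -0.003, "ty": 0, "tz": -0.003, "spin": 0, "gripper": 0.03}, {"tx": -0.003, "ty": 0, "tz": -0.003, "spin": 0, "gripper": 0.03}, {"tx": -0.003, "ty": 0, "tz": -0.04, "spin": 0, "gripper": 0.045}, {"tx": -0.003, "ty": 0, "tz": -0.085, "spin": 0, "gripper": 0.045}, {"tx": 0.02, "ty": -0.03, "tz": -0.085, "spin": 0, "gripper": 0.045}, {"tx": 0.055, "ty": -0.065, "tz": -0.085, "spin": 0, "gripper": 0.045}]}}

```text
time_s: 14.95
ee_pos: [0.6157, -0.0849, 0.27]
tcp_rot: [[-0.994, -0.107, 0.004], [-0.107, 0.994, -0.0], [-0.004, -0.001, -1.0]]
wrist_force: [-0.1, -1.4, -1.5]
finger_gap: 0.045
gripper_force: 0.0
```

Run:
```python
from h import *
s=status.sense();print(s["time_s"],s["ee_pos"],s["finger_gap"])
C,im=shot("wrist","w5.png")
for d in models.tip_of("spacer1","wrist"): print(round(d["p"],2),np.round(d["at"]),onz(C,d["at"][1],d["at"][0],.1655)[:2],onz(C,d["at"][1],d["at"][0],.012)[:2])
print(to([.389,-.331,.13],96))
```

```text
14.95 [ 0.6157 -0.0849  0.27  ] 0.04495494250369692
0.93 [216. 438.] [ 0.5961 -0.0088] [0.6263 0.041 ]
0.67 [304. 454.] [0.6543 0.013 ] [0.7193 0.0758]
0.6 [289. 500.] [0.64   0.0409] [0.6965 0.1204]
0.58 [202. 389.] [ 0.5909 -0.0408] [ 0.6179 -0.0103]
0.57 [247. 375.] [ 0.6205 -0.0451] [ 0.6653 -0.017 ]
0.51 [205. 370.] [ 0.594  -0.0518] [ 0.6228 -0.0278]
[np.float64(0.2459), np.float64(-0.2184), np.float64(0.1394), np.float64(-0.12)]
```

Request:
{"method": "apply_moves", "body": {"deltas": [{"tx": 0.035, "ty": -0.035, "tz": 0, "spin": 0, "gripper": 0.045}, {"tx": 0.07, "ty": -0.07, "tz": 0, "spin": 0, "gripper": 0.045}, {"tx": 0.11, "ty": -0.1, "tz": 0, "spin": 0, "gripper": 0.045}, {"tx": 0.15, "ty": -0.13, "tz": 0.0, "spin": 0, "gripper": 0.045}, {"tx": 0.19, "ty": -0.16, "tz": 0.01, "spin": 0, "gripper": 0.045}, {"tx": 0.22, "ty": -0.19, "tz": 0.035, "spin": 0, "gripper": 0.045}, {"tx": 0.246, "ty": -0.218, "tz": 0.06, "spin": 0, "gripper": 0.045}, {"tx": 0.246, "ty": -0.218, "tz": 0.1, "spin": 0, "gripper": 0.045}]}}

```text
time_s: 15.85
ee_pos: [0.3917, -0.3315, 0.1693]
tcp_rot: [[-0.995, -0.101, 0.003], [-0.101, 0.995, -0.004], [-0.003, -0.004, -1.0]]
wrist_force: [1.3, -0.3, -0.3]
finger_gap: 0.0452
gripper_force: 0.0
```

Run:
```python
from h import *
s=status.sense();print(s["time_s"],s["ee_pos"],s["finger_gap"])
look()
print(status.sense()["ee_pos"],to([.389,-.331,.019],96))
```

```text
15.85 [ 0.3917 -0.3315  0.1693] 0.04515731360902367
collar1 0.72 [309. 542.] [ 0.4493 -0.1439]
spacer1 0.58 [212. 318.] [ 0.3903 -0.3293]
[ 0.3914 -0.3267  0.1668] [np.float64(0.0024), np.float64(-0.0045), np.float64(0.1478), np.float64(-0.04)]
```

Request:
{"method": "apply_moves", "body": {"deltas": [{"tx": 0.001, "ty": -0.002, "tz": 0.05, "spin": 0, "gripper": 0.045}, {"tx": 0.001, "ty": -0.002, "tz": 0.1, "spin": 0, "gripper": 0.045}, {"tx": 0.001, "ty": -0.002, "tz": 0.13, "spin": 0, "gripper": 0.045}, {"tx": 0.001, "ty": -0.002, "tz": 0.149, "spin": 0, "gripper": 0.045}, {"tx": 0.001, "ty": -0.002, "tz": 0.149, "spin": 0, "gripper": 0.045}, {"tx": 0.001, "ty": -0.002, "tz": 0.149, "spin": 0, "gripper": 0.0}, {"tx": 0.001, "ty": -0.002, "tz": 0.149, "spin": 0, "gripper": 0.0}, {"tx": 0.001, "ty": -0.002, "tz": 0.149, "spin": 0, "gripper": 0.0}], "newtons": 15}}

```text
time_s: 16.8
ee_pos: [0.3927, -0.33, 0.0202]
tcp_rot: [[-0.994, -0.105, 0.001], [-0.105, 0.994, -0.001], [-0.001, -0.001, -1.0]]
wrist_force: [0.1, 0.3, 0.1]
finger_gap: 0.0235
gripper_force: 0.0
```

Request:
{"method": "apply_moves", "body": {"deltas": [{"tx": 0, "ty": 0, "tz": 0, "spin": 0, "gripper": 0.0}, {"tx": 0, "ty": 0, "tz": -0.05, "spin": 0, "gripper": 0.0}, {"tx": 0, "ty": 0, "tz": -0.1, "spin": 0, "gripper": 0.0}, {"tx": 0, "ty": 0, "tz": -0.15, "spin": 0, "gripper": 0.0}, {"tx": -0.02, "ty": 0.02, "tz": -0.19, "spin": 0, "gripper": 0.0}, {"tx": -0.04, "ty": 0.04, "tz": -0.23, "spin": 0, "gripper": 0.0}, {"tx": -0.075, "ty": 0.07, "tz": -0.25, "spin": 0, "gripper": 0.0}, {"tx": -0.115, "ty": 0.1, "tz": -0.25, "spin": 0, "gripper": 0.0}]}}

```text
time_s: 17.6
ee_pos: [0.4973, -0.2182, 0.2735]
tcp_rot: [[-0.995, -0.103, 0.006], [-0.103, 0.995, -0.003], [-0.006, -0.004, -1.0]]
wrist_force: [0.2, -1.0, -0.3]
finger_gap: 0.013
gripper_force: 15.0
```

Run:
```python
from h import *
s=status.sense();print(s["time_s"],s["ee_pos"],s["finger_gap"],s["gripper_force"])
print(to([.6655,-.015,.187],96))
```

```text
17.6 [ 0.4973 -0.2182  0.2735] 0.012998560911990293 14.993919432163239
[np.float64(-0.1877), np.float64(0.185), np.float64(0.0869), np.float64(-0.08)]
```

Request:
{"method": "apply_moves", "body": {"deltas": [{"tx": -0.035, "ty": 0.035, "tz": 0.0, "spin": 0, "gripper": 0.0}, {"tx": -0.07, "ty": 0.07, "tz": 0.0, "spin": 0, "gripper": 0.0}, {"tx": -0.105, "ty": 0.105, "tz": 0.0, "spin": 0, "gripper": 0.0}, {"tx": -0.14, "ty": 0.14, "tz": 0.0, "spin": 0, "gripper": 0.0}, {"tx": -0.175, "ty": 0.17, "tz": 0.0, "spin": 0, "gripper": 0.0}, {"tx": -0.188, "ty": 0.185, "tz": 0.02, "spin": 0, "gripper": 0.0}, {"tx": -0.188, "ty": 0.185, "tz": 0.06, "spin": 0, "gripper": 0.0}, {"tx": -0.188, "ty": 0.185, "tz": 0.085, "spin": 0, "gripper": 0.0}]}}

```text
time_s: 18.4
ee_pos: [0.6623, -0.0136, 0.1818]
tcp_rot: [[-0.994, -0.106, -0.002], [-0.106, 0.994, 0.0], [0.002, 0.0, -1.0]]
wrist_force: [0.0, -0.2, -0.4]
finger_gap: 0.0127
gripper_force: 15.0
```

Request:
{"method": "apply_moves", "body": {"deltas": [{"tx": 0, "ty": 0, "tz": 0, "spin": 0, "gripper": 0.0}, {"tx": 0, "ty": 0, "tz": 0, "spin": 0, "gripper": 0.0}]}}

```text
time_s: 18.6
ee_pos: [0.6631, -0.0147, 0.1847]
tcp_rot: [[-0.995, -0.105, -0.0], [-0.105, 0.995, -0.0], [0.0, 0.0, -1.0]]
wrist_force: [-1.1, -0.7, 0.3]
finger_gap: 0.0134
gripper_force: 15.0
```

Request:
{"method": "apply_moves", "body": {"deltas": [{"tx": -0.002, "ty": 0, "tz": 0, "spin": 0, "gripper": 0.0}, {"tx": -0.002, "ty": 0, "tz": 0, "spin": 0, "gripper": 0.03}, {"tx": -0.002, "ty": 0, "tz": 0, "spin": 0, "gripper": 0.03}, {"tx": -0.002, "ty": 0, "tz": -0.04, "spin": 0, "gripper": 0.045}, {"tx": -0.002, "ty": 0, "tz": -0.09, "spin": 0, "gripper": 0.045}, {"tx": 0.03, "ty": 0.007, "tz": -0.105, "spin": 0, "gripper": 0.06}, {"tx": 0.07, "ty": 0.015, "tz": -0.105, "spin": 0, "gripper": 0.06}, {"tx": 0.11, "ty": 0.025, "tz": -0.105, "spin": 0, "gripper": 0.06}]}}

```text
time_s: 19.4
ee_pos: [0.5502, -0.0014, 0.2903]
tcp_rot: [[-0.995, -0.104, 0.002], [-0.104, 0.995, -0.0], [-0.002, -0.0, -1.0]]
wrist_force: [-0.3, -0.8, 0.8]
finger_gap: 0.06
gripper_force: 0.0
```

Run:
```python
from h import *
s=status.sense();print(s["time_s"],s["ee_pos"],s["finger_gap"])
T,_=shot("top","top2.png");S,_=shot("scene","scene2.png")
for k in("spacer1","handle"):
  for n,C in(("top",T),("scene",S)):
    for d in models.tip_of(k,n): print(k,n,round(d["p"],2),np.round(d["at"]),onz(C,d["at"][1],d["at"][0],.012)[:2],onz(C,d["at"][1],d["at"][0],.215)[:2])
print(to([.5375,.001,.213],96))
```

```text
19.4 [ 0.5502 -0.0014  0.2903] 0.05995152337404128
spacer1 top 0.64 [233. 342.] [ 0.5642 -0.0134] [ 0.5411 -0.0025]
spacer1 scene 0.56 [310. 326.] [ 0.6684 -0.0177] [ 0.742  -0.0844]
spacer1 scene 0.48 [258. 305.] [0.5071 0.0463] [ 0.6082 -0.0313]
spacer1 scene 0.46 [261. 336.] [0.575  0.1044] [0.6645 0.0169]
spacer1 scene 0.4 [269. 356.] [0.631  0.1297] [0.7109 0.0379]
spacer1 scene 0.39 [294. 312.] [ 0.6076 -0.0167] [ 0.6915 -0.0835]
spacer1 scene 0.35 [299. 317.] [ 0.629  -0.0155] [ 0.7093 -0.0825]
handle top 0.8 [237. 342.] [ 0.5497 -0.0137] [ 0.5287 -0.0027]
handle scene 0.62 [229. 295.] [0.4098 0.0906] [0.5274 0.0055]
[np.float64(0.0145), np.float64(0.0039), np.float64(0.0767), np.float64(0.02)]
```

Request:
{"method": "apply_moves", "body": {"deltas": [{"tx": 0.016, "ty": 0.003, "tz": 0.03, "spin": 0, "gripper": 0.06}, {"tx": 0.016, "ty": 0.003, "tz": 0.06, "spin": 0, "gripper": 0.06}, {"tx": 0.016, "ty": 0.003, "tz": 0.077, "spin": 0, "gripper": 0.06}, {"tx": 0.016, "ty": 0.003, "tz": 0.077, "spin": 0, "gripper": 0.06}, {"tx": 0.016, "ty": 0.003, "tz": 0.077, "spin": 0, "gripper": 0.0}, {"tx": 0.016, "ty": 0.003, "tz": 0.077, "spin": 0, "gripper": 0.0}, {"tx": 0.016, "ty": 0.003, "tz": 0.077, "spin": 0, "gripper": 0.0}, {"tx": 0.016, "ty": 0.003, "tz": 0.077, "spin": 0, "gripper": 0.0}], "newtons": 40}}

```text
time_s: 20.5
ee_pos: [0.5353, 0.0, 0.2129]
tcp_rot: [[-0.994, -0.105, 0.001], [-0.105, 0.994, 0.0], [-0.001, -0.0, -1.0]]
wrist_force: [0.3, -0.1, 0.4]
finger_gap: 0.0299
gripper_force: 0.0
```

Run:
```python
from h import *
s=status.sense();print(s["time_s"],s["ee_pos"],s["finger_gap"],s["gripper_force"],s["wrist_force"],s["ft_torque"])
```

```text
20.5 [0.5353 0.     0.2129] 0.02989530936586551 0.0 [ 0.3407 -0.1299  0.394 ] [ 0.0355 -0.037  -0.0139]
```

Request:
{"method": "apply_moves", "body": {"deltas": [{"tx": 0, "ty": 0, "tz": 0, "spin": 0, "gripper": 0.0}, {"tx": 0, "ty": 0, "tz": 0, "spin": 0, "gripper": 0.0}, {"tx": 0, "ty": 0, "tz": 0, "spin": 0, "gripper": 0.0}, {"tx": 0.023, "ty": 0, "tz": 0, "spin": 0, "gripper": 0.0}, {"tx": 0.023, "ty": 0, "tz": 0, "spin": 0, "gripper": 0.0}], "newtons": 40}}

```text
time_s: 21.0
ee_pos: [0.5101, -0.0018, 0.2126]
tcp_rot: [[-0.995, -0.105, -0.001], [-0.105, 0.995, 0.001], [0.001, 0.001, -1.0]]
wrist_force: [-0.7, 6.2, 2.6]
finger_gap: 0.0149
gripper_force: 40.0
```

Request:
{"method": "apply_moves", "body": {"deltas": [{"tx": -0.046, "ty": 0, "tz": 0, "spin": 0, "gripper": 0.0}, {"tx": -0.046, "ty": 0, "tz": 0, "spin": 0, "gripper": 0.0}, {"tx": 0, "ty": 0, "tz": 0, "spin": 0, "gripper": 0.0}, {"tx": 0, "ty": 0, "tz": 0, "spin": 0, "gripper": 0.0}, {"tx": -0.046, "ty": 0, "tz": 0, "spin": 0, "gripper": 0.0}, {"tx": -0.046, "ty": 0, "tz": 0, "spin": 0, "gripper": 0.0}, {"tx": 0, "ty": 0, "tz": 0, "spin": 0, "gripper": 0.0}, {"tx": 0, "ty": 0, "tz": 0, "spin": 0, "gripper": 0.0}]}}

```text
time_s: 21.8
ee_pos: [0.5095, -0.0022, 0.2127]
tcp_rot: [[-0.995, -0.105, -0.0], [-0.105, 0.995, 0.001], [0.0, 0.001, -1.0]]
wrist_force: [-2.3, 3.5, -5.4]
finger_gap: 0.0144
gripper_force: 40.0
```

Request:
{"method": "apply_moves", "body": {"deltas": [{"tx": -0.046, "ty": 0, "tz": 0, "spin": 0, "gripper": 0.0}, {"tx": -0.046, "ty": 0, "tz": 0, "spin": 0, "gripper": 0.0}, {"tx": 0, "ty": 0, "tz": 0, "spin": 0, "gripper": 0.0}, {"tx": 0, "ty": 0, "tz": 0, "spin": 0, "gripper": 0.0}, {"tx": -0.046, "ty": 0, "tz": 0, "spin": 0, "gripper": 0.0}, {"tx": -0.046, "ty": 0, "tz": 0, "spin": 0, "gripper": 0.0}, {"tx": -0.023, "ty": 0, "tz": 0, "spin": 0, "gripper": 0.0}, {"tx": -0.023, "ty": 0, "tz": 0, "spin": 0, "gripper": 0.0}]}}

```text
time_s: 22.6
ee_pos: [0.5332, 0.0, 0.2125]
tcp_rot: [[-0.995, -0.105, -0.001], [-0.105, 0.995, 0.0], [0.001, 0.0, -1.0]]
wrist_force: [-1.0, 3.1, 1.5]
finger_gap: 0.0145
gripper_force: 40.1
```

Run:
```python
from h import *
s=status.sense();print(s["time_s"],s["ee_pos"],s["finger_gap"],s["gripper_force"])
T,a=shot("top");S,b=shot("scene")
for n,C in(("top",T),("scene",S)):
  for k in("spacer1","collar1"):
    for d in models.tip_of(k,n): print(k,n,round(d["p"],2),np.round(d["at"]),onz(C,d["at"][1],d["at"][0],.012)[:2],onz(C,d["at"][1],d["at"][0],.17)[:2])
f=lambda i,z:cv2.resize(i[...,::-1],None,fx=z,fy=z,interpolation=3)
cv2.imwrite("pics/c2.png",f(b[180:350,250:420],3.5))
```

```text
22.6 [0.5332 0.     0.2125] 0.014534207275920762 40.053595304489136
collar1 top 0.71 [188. 349.] [ 0.7134 -0.0333] [ 0.6789 -0.0226]
collar1 top 0.64 [288. 236.] [0.3774 0.3269] [0.3802 0.2975]
collar1 top 0.48 [191. 331.] [0.7005 0.0244] [0.6674 0.0287]
spacer1 scene 0.61 [292. 315.] [ 0.608  -0.0051] [ 0.6733 -0.0587]
spacer1 scene 0.52 [299. 317.] [ 0.6278 -0.0155] [ 0.6904 -0.0677]
spacer1 scene 0.46 [309. 326.] [ 0.6679 -0.0166] [ 0.7252 -0.0686]
collar1 scene 0.72 [285. 241.] [ 0.4557 -0.1432] [ 0.5412 -0.1785]
collar1 scene 0.7 [283. 324.] [0.6042 0.0319] [ 0.67   -0.0266]
```

View pics/c2.png

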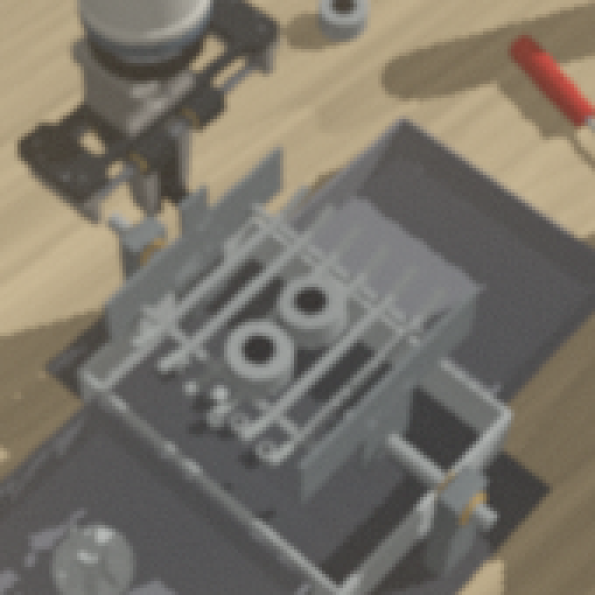

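The collars are at (310,300) and (260,348) in c2. The bars look clear, though there may be a speck at (268,452). I'll let go of the handle and look from above.

Request:
{"method": "apply_moves", "body": {"deltas": [{"tx": 0, "ty": 0, "tz": 0, "spin": 0, "gripper": 0.05}, {"tx": 0, "ty": 0, "tz": 0, "spin": 0, "gripper": 0.05}, {"tx": 0, "ty": 0, "tz": -0.04, "spin": 0, "gripper": 0.06}, {"tx": 0, "ty": 0, "tz": -0.08, "spin": 0, "gripper": 0.09}, {"tx": -0.03, "ty": 0, "tz": -0.1, "spin": 0, "gripper": 0.09}, {"tx": -0.08, "ty": 0, "tz": -0.1, "spin": 0, "gripper": 0.09}, {"tx": -0.13, "ty": 0, "tz": -0.1, "spin": 0, "gripper": 0.09}, {"tx": -0.16, "ty": 0, "tz": -0.1, "spin": 0, "gripper": 0.09}]}}

```text
time_s: 23.7
ee_pos: [0.6967, 0.0168, 0.3114]
tcp_rot: [[-0.994, -0.105, 0.001], [-0.105, 0.994, -0.001], [-0.001, -0.001, -1.0]]
wrist_force: [0.7, 0.3, 0.2]
finger_gap: 0.0766
gripper_force: 0.0
```

Run:
```python
from h import *
s=status.sense();print(s["time_s"],s["ee_pos"],s["finger_gap"])
look((("collar1",.173),("spacer1",.012),("deck",.16)),fn="w6.png")
C,_=shot("top")
for d in models.tip_of("collar1","top"): print(round(d["p"],2),onz(C,d["at"][1],d["at"][0],.013)[:2])
```

```text
23.7 [0.6967 0.0168 0.3114] 0.07657009974318046
collar1 0.7 [183. 334.] [0.6677 0.0278]
collar1 0.59 [178. 260.] [ 0.6701 -0.0235]
spacer1 0.65 [177. 260.] [ 0.6921 -0.0429]
spacer1 0.45 [ 94. 299.] [ 0.6032 -0.0085]
spacer1 0.42 [ 53. 297.] [ 0.5642 -0.0148]
spacer1 0.38 [109. 281.] [ 0.6195 -0.0262]
spacer1 0.37 [108. 346.] [0.612  0.0408]
0.62 [0.7063 0.0289]
0.6 [0.3813 0.3359]
0.58 [ 0.713  -0.0372]
```

View pics/w6.png

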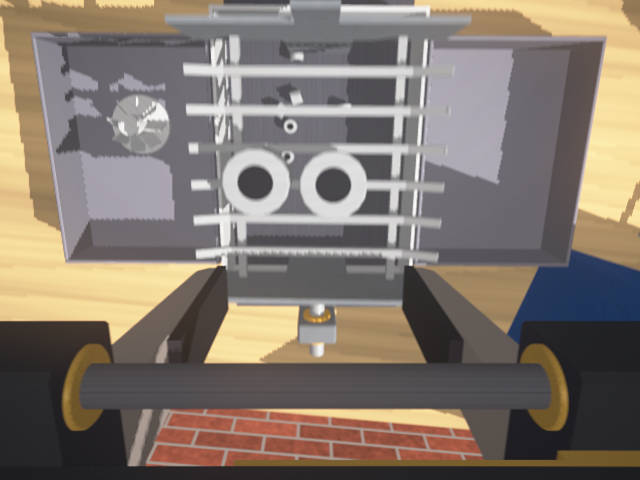

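w6 shows all six bars clear and the spacers in the pan. The two collars are side by side at (256,183) and (334,184). I'll fetch the left collar now.

Request:
{"method": "apply_moves", "body": {"deltas": [{"tx": 0.03, "ty": 0.038, "tz": 0.0, "spin": 0, "gripper": 0.08}, {"tx": 0.06, "ty": 0.076, "tz": 0.0, "spin": 0, "gripper": 0.08}, {"tx": 0.09, "ty": 0.113, "tz": 0.0, "spin": 0, "gripper": 0.08}, {"tx": 0.12, "ty": 0.15, "tz": 0.0, "spin": 0, "gripper": 0.08}, {"tx": 0.15, "ty": 0.187, "tz": 0.0, "spin": 0, "gripper": 0.08}, {"tx": 0.18, "ty": 0.225, "tz": 0.0, "spin": 0, "gripper": 0.08}, {"tx": 0.21, "ty": 0.262, "tz": 0.0, "spin": 0, "gripper": 0.08}, {"tx": 0.24, "ty": 0.3, "tz": 0.0, "spin": 0, "gripper": 0.08}]}}

```text
time_s: 24.8
ee_pos: [0.4214, 0.2901, 0.3126]
tcp_rot: [[-0.995, -0.104, 0.001], [-0.104, 0.995, 0.0], [-0.001, 0.0, -1.0]]
wrist_force: [-0.4, 1.1, -0.3]
finger_gap: 0.0802
gripper_force: 0.0
```

Request:
{"method": "apply_moves", "body": {"deltas": [{"tx": 0.036, "ty": 0.038, "tz": 0.02, "spin": 0, "gripper": 0.08}, {"tx": 0.036, "ty": 0.038, "tz": 0.06, "spin": 0, "gripper": 0.08}, {"tx": 0.036, "ty": 0.038, "tz": 0.11, "spin": 0, "gripper": 0.08}, {"tx": 0.036, "ty": 0.038, "tz": 0.16, "spin": 0, "gripper": 0.08}, {"tx": 0.036, "ty": 0.038, "tz": 0.16, "spin": 0, "gripper": 0.08}]}}

```text
time_s: 25.3
ee_pos: [0.3798, 0.3206, 0.1475]
tcp_rot: [[-0.994, -0.105, -0.007], [-0.105, 0.994, -0.006], [0.008, -0.006, -1.0]]
wrist_force: [-0.6, -0.7, -0.0]
finger_gap: 0.0801
gripper_force: 0.0
```

Run:
```python
from h import *
s=status.sense();print(s["time_s"],s["ee_pos"],s["finger_gap"])
look((("collar1",.013),))
print(status.sense()["ee_pos"],to([.387,.3237,.021],96))
```

```text
25.3 [0.3798 0.3206 0.1475] 0.08005118605625827
collar1 0.95 [234. 320.] [0.3861 0.325 ]
[0.3835 0.3235 0.1529] [np.float64(-0.0036), np.float64(-0.0), np.float64(0.1319), np.float64(0.02)]
```

Request:
{"method": "apply_moves", "body": {"deltas": [{"tx": -0.003, "ty": 0, "tz": 0.045, "spin": 0, "gripper": 0.08}, {"tx": -0.003, "ty": 0, "tz": 0.09, "spin": 0, "gripper": 0.08}, {"tx": -0.003, "ty": 0, "tz": 0.118, "spin": 0, "gripper": 0.08}, {"tx": -0.003, "ty": 0, "tz": 0.13, "spin": 0, "gripper": 0.08}, {"tx": -0.003, "ty": 0, "tz": 0.131, "spin": 0, "gripper": 0.03}, {"tx": -0.003, "ty": 0, "tz": 0.131, "spin": 0, "gripper": 0.03}, {"tx": -0.003, "ty": 0, "tz": 0.131, "spin": 0, "gripper": 0.03}, {"tx": -0.003, "ty": 0, "tz": 0.131, "spin": 0, "gripper": 0.03}], "newtons": 35}}

```text
time_s: 26.2
ee_pos: [0.3878, 0.325, 0.0226]
tcp_rot: [[-0.994, -0.105, 0.002], [-0.105, 0.994, 0.002], [-0.002, 0.001, -1.0]]
wrist_force: [0.9, 0.3, -0.6]
finger_gap: 0.0499
gripper_force: 0.0
```

Request:
{"method": "apply_moves", "body": {"deltas": [{"tx": 0, "ty": 0, "tz": 0, "spin": 0, "gripper": 0.03}, {"tx": 0, "ty": 0, "tz": 0, "spin": 0, "gripper": 0.03}, {"tx": 0, "ty": 0, "tz": -0.05, "spin": 0, "gripper": 0.03}, {"tx": 0, "ty": 0, "tz": -0.1, "spin": 0, "gripper": 0.03}, {"tx": 0, "ty": 0, "tz": -0.15, "spin": 0, "gripper": 0.03}, {"tx": 0.0, "ty": 0.0, "tz": -0.2, "spin": 0, "gripper": 0.03}, {"tx": -0.02, "ty": -0.03, "tz": -0.235, "spin": 0, "gripper": 0.03}, {"tx": -0.04, "ty": -0.07, "tz": -0.25, "spin": 0, "gripper": 0.03}]}}

```text
time_s: 27.0
ee_pos: [0.4354, 0.26, 0.2754]
tcp_rot: [[-0.994, -0.108, 0.005], [-0.108, 0.994, 0.004], [-0.006, 0.003, -1.0]]
wrist_force: [0.8, 0.3, -2.6]
finger_gap: 0.0455
gripper_force: 35.0
```

Run:
```python
from h import *
s=status.sense();print(s["time_s"],s["ee_pos"],s["finger_gap"],s["gripper_force"])
print(to([.607,.008,.26],96))
```

```text
27.0 [0.4354 0.26   0.2754] 0.04548949000219204 34.999664425849915
[np.float64(-0.1433), np.float64(-0.2691), np.float64(0.0154), np.float64(0.2)]
```

Request:
{"method": "apply_moves", "body": {"deltas": [{"tx": -0.02, "ty": -0.04, "tz": 0.0, "spin": 0, "gripper": 0.03}, {"tx": -0.042, "ty": -0.08, "tz": 0.0, "spin": 0, "gripper": 0.03}, {"tx": -0.064, "ty": -0.12, "tz": 0.0, "spin": 0, "gripper": 0.03}, {"tx": -0.085, "ty": -0.16, "tz": 0.0, "spin": 0, "gripper": 0.03}, {"tx": -0.107, "ty": -0.2, "tz": 0.0, "spin": 0, "gripper": 0.03}, {"tx": -0.128, "ty": -0.24, "tz": 0.0, "spin": 0, "gripper": 0.03}, {"tx": -0.143, "ty": -0.268, "tz": 0.02, "spin": 0, "gripper": 0.03}, {"tx": -0.143, "ty": -0.268, "tz": 0.03, "spin": 0, "gripper": 0.03}]}}

```text
time_s: 27.8
ee_pos: [0.6054, 0.0041, 0.2397]
tcp_rot: [[-0.995, -0.102, -0.0], [-0.102, 0.995, -0.001], [0.0, -0.001, -1.0]]
wrist_force: [-0.2, 0.6, -1.8]
finger_gap: 0.0452
gripper_force: 35.0
```

Request:
{"method": "apply_moves", "body": {"deltas": [{"tx": 0, "ty": 0, "tz": 0.0, "spin": 0, "gripper": 0.03}, {"tx": 0, "ty": 0, "tz": 0.0, "spin": 0, "gripper": 0.03}]}}

```text
time_s: 28.0
ee_pos: [0.6036, 0.0081, 0.2411]
tcp_rot: [[-0.994, -0.105, -0.001], [-0.105, 0.994, 0.0], [0.001, 0.0, -1.0]]
wrist_force: [-0.5, -0.5, -0.9]
finger_gap: 0.0451
gripper_force: 35.0
```

Run:
```python
from h import *
s=status.sense();print(s["time_s"],s["ee_pos"],s["finger_gap"],s["gripper_force"])
print(to([.607,.008,.184],96))
look((("collar1",.173),))
```

```text
28.0 [0.6036 0.0081 0.2411] 0.04505265361589668 34.99869167804718
[np.float64(-0.0035), np.float64(-0.0005), np.float64(0.057), np.float64(0.04)]
collar1 0.87 [350. 243.] [ 0.668  -0.0268]
collar1 0.69 [357. 335.] [0.667  0.0273]
collar1 0.68 [290. 310.] [0.6263 0.0083]
collar1 0.58 [254. 132.] [ 0.6159 -0.091 ]
collar1 0.54 [212. 273.] [ 0.5836 -0.0159]
collar1 0.36 [228. 288.] [ 0.5916 -0.0069]
```

Request:
{"method": "apply_moves", "body": {"deltas": [{"tx": -0.002, "ty": 0, "tz": 0.03, "spin": 0, "gripper": 0.03}, {"tx": -0.002, "ty": 0, "tz": 0.05, "spin": 0, "gripper": 0.03}, {"tx": -0.002, "ty": 0, "tz": 0.056, "spin": 0, "gripper": 0.03}, {"tx": -0.002, "ty": 0, "tz": 0.057, "spin": 0, "gripper": 0.03}, {"tx": -0.002, "ty": 0, "tz": 0.057, "spin": 0, "gripper": 0.07}, {"tx": -0.002, "ty": 0, "tz": 0.057, "spin": 0, "gripper": 0.07}, {"tx": -0.002, "ty": 0, "tz": 0.057, "spin": 0, "gripper": 0.07}, {"tx": -0.002, "ty": 0, "tz": 0.01, "spin": 0, "gripper": 0.08}]}}

```text
time_s: 28.9
ee_pos: [0.6032, 0.0075, 0.2268]
tcp_rot: [[-0.994, -0.105, -0.009], [-0.105, 0.994, -0.0], [0.009, 0.001, -1.0]]
wrist_force: [-0.3, -0.7, 0.5]
finger_gap: 0.0754
gripper_force: 0.0
```

Run:
```python
from h import *
s=status.sense();print(s["time_s"],s["ee_pos"],s["finger_gap"])
print(to([.4505,-.1435,.3],96))
look((("collar1",.173),))
print(status.sense()["ee_pos"])
```

```text
28.9 [0.6032 0.0075 0.2268] 0.0753575947567234
[np.float64(0.1683), np.float64(-0.1341), np.float64(-0.0718), np.float64(0.02)]
collar1 0.86 [363. 242.] [ 0.6665 -0.0257]
collar1 0.8 [264. 311.] [0.605  0.0064]
collar1 0.73 [376. 333.] [0.6688 0.0255]
[0.6095 0.0076 0.2369]
```

Request:
{"method": "apply_moves", "body": {"deltas": [{"tx": 0.0, "ty": 0.0, "tz": -0.045, "spin": 0, "gripper": 0.08}, {"tx": 0.03, "ty": -0.035, "tz": -0.05, "spin": 0, "gripper": 0.08}, {"tx": 0.06, "ty": -0.07, "tz": -0.05, "spin": 0, "gripper": 0.08}, {"tx": 0.1, "ty": -0.1, "tz": -0.05, "spin": 0, "gripper": 0.08}, {"tx": 0.14, "ty": -0.125, "tz": -0.05, "spin": 0, "gripper": 0.08}, {"tx": 0.17, "ty": -0.134, "tz": -0.02, "spin": 0, "gripper": 0.08}, {"tx": 0.17, "ty": -0.134, "tz": 0.03, "spin": 0, "gripper": 0.08}, {"tx": 0.17, "ty": -0.134, "tz": 0.08, "spin": 0, "gripper": 0.08}]}}

```text
time_s: 29.8
ee_pos: [0.4517, -0.1446, 0.1514]
tcp_rot: [[-0.995, -0.103, 0.005], [-0.103, 0.995, -0.002], [-0.005, -0.002, -1.0]]
wrist_force: [0.3, -0.5, -0.7]
finger_gap: 0.0801
gripper_force: 0.0
```

Run:
```python
from h import *
s=status.sense();print(s["time_s"],s["ee_pos"],s["finger_gap"])
look((("collar1",.013),))
print(status.sense()["ee_pos"],to([.4515,-.1435,.021],96))
```

```text
29.8 [ 0.4517 -0.1446  0.1514] 0.08005582513658449
collar1 0.71 [218. 316.] [ 0.45   -0.1439]
[ 0.4475 -0.1426  0.1468] [np.float64(-0.0049), np.float64(-0.0017), np.float64(0.1257), np.float64(-0.02)]
```

Request:
{"method": "apply_moves", "body": {"deltas": [{"tx": -0.002, "ty": -0.001, "tz": 0.045, "spin": 0, "gripper": 0.08}, {"tx": -0.002, "ty": -0.001, "tz": 0.09, "spin": 0, "gripper": 0.08}, {"tx": -0.002, "ty": -0.001, "tz": 0.115, "spin": 0, "gripper": 0.08}, {"tx": -0.002, "ty": -0.001, "tz": 0.127, "spin": 0, "gripper": 0.08}, {"tx": -0.002, "ty": -0.001, "tz": 0.127, "spin": 0, "gripper": 0.03}, {"tx": -0.002, "ty": -0.001, "tz": 0.127, "spin": 0, "gripper": 0.03}, {"tx": -0.002, "ty": -0.001, "tz": 0.127, "spin": 0, "gripper": 0.03}, {"tx": -0.002, "ty": -0.001, "tz": 0.127, "spin": 0, "gripper": 0.03}], "newtons": 35}}

```text
time_s: 30.7
ee_pos: [0.4545, -0.1446, 0.0254]
tcp_rot: [[-0.994, -0.105, 0.002], [-0.105, 0.994, -0.001], [-0.002, -0.001, -1.0]]
wrist_force: [-0.5, 0.2, -0.4]
finger_gap: 0.0501
gripper_force: 0.0
```

Request:
{"method": "apply_moves", "body": {"deltas": [{"tx": 0, "ty": 0, "tz": 0, "spin": 0, "gripper": 0.03}, {"tx": 0, "ty": 0, "tz": 0, "spin": 0, "gripper": 0.03}, {"tx": 0, "ty": 0, "tz": -0.05, "spin": 0, "gripper": 0.03}, {"tx": 0, "ty": 0, "tz": -0.1, "spin": 0, "gripper": 0.03}, {"tx": 0, "ty": 0, "tz": -0.15, "spin": 0, "gripper": 0.03}, {"tx": 0.0, "ty": 0.0, "tz": -0.2, "spin": 0, "gripper": 0.03}, {"tx": -0.0, "ty": 0.0, "tz": -0.25, "spin": 0, "gripper": 0.03}, {"tx": -0.03, "ty": 0.02, "tz": -0.26, "spin": 0, "gripper": 0.03}]}}

```text
time_s: 31.5
ee_pos: [0.4817, -0.1232, 0.2905]
tcp_rot: [[-0.995, -0.102, 0.008], [-0.102, 0.995, -0.003], [-0.007, -0.004, -1.0]]
wrist_force: [0.9, -0.7, -2.3]
finger_gap: 0.045
gripper_force: 35.0
```

Run:
```python
from h import *
s=status.sense();print(s["time_s"],s["ee_pos"],s["finger_gap"],s["gripper_force"])
print(to([.719,.0195,.26],96))
```

```text
31.5 [ 0.4817 -0.1232  0.2905] 0.044996991336852886 34.998387694358826
[np.float64(-0.2504), np.float64(0.1178), np.float64(0.0318), np.float64(-0.12)]
```

Request:
{"method": "apply_moves", "body": {"deltas": [{"tx": -0.04, "ty": 0.02, "tz": 0.0, "spin": 0, "gripper": 0.03}, {"tx": -0.08, "ty": 0.038, "tz": 0.0, "spin": 0, "gripper": 0.03}, {"tx": -0.12, "ty": 0.057, "tz": 0.0, "spin": 0, "gripper": 0.03}, {"tx": -0.16, "ty": 0.076, "tz": 0.0, "spin": 0, "gripper": 0.03}, {"tx": -0.2, "ty": 0.095, "tz": 0.0, "spin": 0, "gripper": 0.03}, {"tx": -0.24, "ty": 0.115, "tz": 0.01, "spin": 0, "gripper": 0.03}, {"tx": -0.25, "ty": 0.118, "tz": 0.03, "spin": 0, "gripper": 0.03}, {"tx": -0.25, "ty": 0.118, "tz": 0.05, "spin": 0, "gripper": 0.03}]}}

```text
time_s: 32.3
ee_pos: [0.7182, 0.0234, 0.2325]
tcp_rot: [[-0.994, -0.106, -0.0], [-0.106, 0.994, -0.0], [0.0, 0.0, -1.0]]
wrist_force: [-0.1, -0.0, -2.5]
finger_gap: 0.0449
gripper_force: 35.0
```

Request:
{"method": "apply_moves", "body": {"deltas": [{"tx": 0, "ty": 0, "tz": 0.0, "spin": 0, "gripper": 0.03}, {"tx": 0, "ty": 0, "tz": 0.0, "spin": 0, "gripper": 0.03}]}}

```text
time_s: 32.5
ee_pos: [0.7165, 0.0219, 0.2337]
tcp_rot: [[-0.995, -0.105, -0.002], [-0.105, 0.995, -0.0], [0.002, -0.0, -1.0]]
wrist_force: [0.4, 0.3, -1.5]
finger_gap: 0.045
gripper_force: 35.0
```

Run:
```python
from h import *
s=status.sense();print(s["time_s"],s["ee_pos"],s["finger_gap"],s["gripper_force"])
look((("collar1",.173),))
print(status.sense()["ee_pos"],to([.7185,.0195,.184],96))
```

```text
32.5 [0.7165 0.0219 0.2337] 0.04500850225728012 34.99948024749756
collar1 0.86 [283. 314.] [0.7323 0.0238]
collar1 0.82 [167. 333.] [0.6688 0.0266]
collar1 0.82 [156. 234.] [ 0.6688 -0.0233]
collar1 0.77 [ 26. 310.] [0.6048 0.0086]
[0.7175 0.0218 0.2354] [np.float64(-0.0007), np.float64(-0.0024), np.float64(0.0514), np.float64(-0.01)]
```

Request:
{"method": "apply_moves", "body": {"deltas": [{"tx": -0.002, "ty": -0.02, "tz": 0.01, "spin": 0, "gripper": 0.03}, {"tx": -0.002, "ty": -0.02, "tz": 0.035, "spin": 0, "gripper": 0.03}, {"tx": -0.002, "ty": -0.02, "tz": 0.05, "spin": 0, "gripper": 0.03}, {"tx": -0.002, "ty": -0.02, "tz": 0.051, "spin": 0, "gripper": 0.03}, {"tx": -0.002, "ty": -0.02, "tz": 0.051, "spin": 0, "gripper": 0.07}, {"tx": -0.002, "ty": -0.02, "tz": 0.051, "spin": 0, "gripper": 0.07}, {"tx": -0.002, "ty": -0.02, "tz": 0.051, "spin": 0, "gripper": 0.07}, {"tx": -0.002, "ty": -0.02, "tz": 0.01, "spin": 0, "gripper": 0.08}]}}

```text
time_s: 33.4
ee_pos: [0.7183, 0.0027, 0.2188]
tcp_rot: [[-0.994, -0.105, -0.01], [-0.105, 0.994, 0.0], [0.01, 0.001, -1.0]]
wrist_force: [0.2, -0.1, 0.1]
finger_gap: 0.075
gripper_force: 0.0
```

Request:
{"method": "apply_moves", "body": {"deltas": [{"tx": 0, "ty": 0, "tz": -0.05, "spin": 0, "gripper": 0.08}, {"tx": 0.0, "ty": 0, "tz": -0.06, "spin": 0, "gripper": 0.06}, {"tx": 0.0, "ty": 0, "tz": -0.06, "spin": 0, "gripper": 0.06}]}}

```text
time_s: 33.7
ee_pos: [0.7228, 0.0027, 0.2871]
tcp_rot: [[-0.994, -0.105, 0.005], [-0.105, 0.994, 0.0], [-0.005, -0.001, -1.0]]
wrist_force: [-0.9, 0.3, -0.4]
finger_gap: 0.0663
gripper_force: 0.0
```

Run:
```python
from h import *
s=status.sense();print(s["time_s"],s["ee_pos"],s["finger_gap"])
C,im=look((("collar1",.173),("spacer1",.012),("deck",.16),("handle",.215)),fn="w7.png")
T,a=shot("top","top3.png")
for d in models.tip_of("spacer1","top"): print(round(d["p"],2),np.round(d["at"]),onz(T,d["at"][1],d["at"][0],.006)[:2])
print(status.sense()["ee_pos"],to([.535,.0,.3],96))
```

```text
33.7 [0.7228 0.0027 0.2871] 0.06633893031071131
collar1 0.95 [144. 277.] [ 0.6705 -0.0259]
collar1 0.92 [221. 312.] [0.7176 0.0012]
collar1 0.63 [ 40. 344.] [0.6066 0.0084]
spacer1 0.76 [ 80. 294.] [ 0.6198 -0.028 ]
spacer1 0.63 [ 96. 305.] [ 0.6328 -0.0155]
spacer1 0.53 [ 81. 362.] [0.6131 0.0378]
spacer1 0.42 [ 22. 315.] [ 0.5669 -0.0132]
[0.7209 0.0026 0.2824] [np.float64(0.1852), np.float64(0.0169), np.float64(-0.0172), np.float64(0.02)]
```

View pics/w7.png

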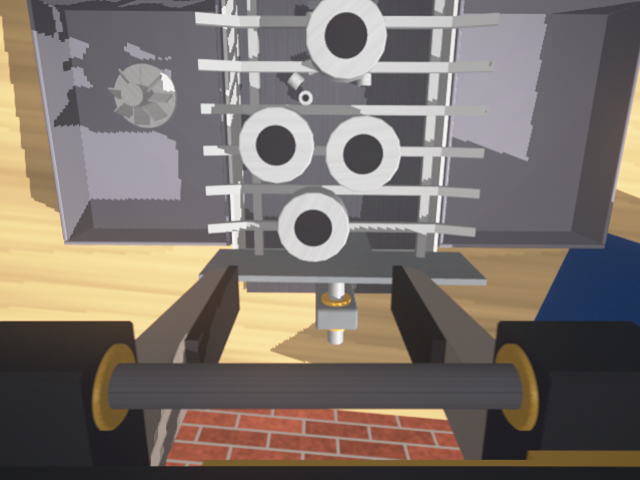

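w7 shows all four collars on the bars: (346,36), (276,144), (363,153) and (313,228). Two or three spacers show in the pan. I'll count the rest from two offset views.

Request:
{"method": "apply_moves", "body": {"deltas": [{"tx": 0.01, "ty": 0.05, "tz": 0, "spin": 0, "gripper": 0.06}, {"tx": 0.02, "ty": 0.1, "tz": 0, "spin": 0, "gripper": 0.06}, {"tx": 0.02, "ty": 0.1, "tz": 0, "spin": 0, "gripper": 0.06}, {"tx": 0.02, "ty": 0.1, "tz": 0, "spin": 0, "gripper": 0.06}]}}

```text
time_s: 34.45
ee_pos: [0.6907, 0.101, 0.2835]
tcp_rot: [[-0.994, -0.107, -0.001], [-0.107, 0.994, -0.0], [0.001, -0.0, -1.0]]
wrist_force: [-0.1, -0.0, -0.2]
finger_gap: 0.0602
gripper_force: 0.0
```

Run:
```python
from h import *
C,im=look((("spacer1",.012),),fn="w8.png",pm=.2)
```

```text
spacer1 0.55 [121. 200.] [ 0.6335 -0.0171]
spacer1 0.44 [ 48. 208.] [ 0.5664 -0.0128]
spacer1 0.42 [180. 269.] [0.6843 0.0546]
spacer1 0.41 [104. 260.] [0.6114 0.0394]
```

Request:
{"method": "apply_moves", "body": {"deltas": [{"tx": 0.01, "ty": -0.05, "tz": 0, "spin": 0, "gripper": 0.06}, {"tx": 0.02, "ty": -0.1, "tz": 0, "spin": 0, "gripper": 0.06}, {"tx": 0.03, "ty": -0.15, "tz": 0, "spin": 0, "gripper": 0.06}, {"tx": 0.04, "ty": -0.19, "tz": 0, "spin": 0, "gripper": 0.06}, {"tx": 0.04, "ty": -0.19, "tz": 0, "spin": 0, "gripper": 0.06}, {"tx": 0.04, "ty": -0.19, "tz": 0, "spin": 0, "gripper": 0.06}]}}

```text
time_s: 35.15
ee_pos: [0.6711, -0.0956, 0.2838]
tcp_rot: [[-0.995, -0.101, -0.0], [-0.101, 0.995, 0.0], [0.0, 0.0, -1.0]]
wrist_force: [0.1, 0.8, 0.3]
finger_gap: 0.0597
gripper_force: 0.0
```

Run:
```python
from h import *
C,im=look((("spacer1",.012),),fn="w9.png",pm=.2)
a=cv2.imread("pics/w8.png")[:290,150:450];b=cv2.imread("pics/w9.png")[:290,200:560]
cv2.imwrite("pics/c3.png",cv2.resize(np.hstack([a,b]),(800,352),interpolation=3))
print(status.sense()["time_s"],to([.535,.0,.285],96))
```

```text
spacer1 0.65 [220. 453.] [0.6872 0.0515]
spacer1 0.64 [134. 405.] [ 0.6053 -0.0121]
spacer1 0.59 [149. 385.] [ 0.6223 -0.0297]
spacer1 0.54 [ 93. 410.] [ 0.5669 -0.0136]
spacer1 0.42 [145. 454.] [0.6107 0.038 ]
spacer1 0.36 [165. 397.] [ 0.636 -0.015]
spacer1 0.36 [193. 391.] [ 0.6646 -0.0167]
35.25 [np.float64(0.1259), np.float64(0.1069), np.float64(-0.0011), np.float64(-0.02)]
```

View pics/c3.png

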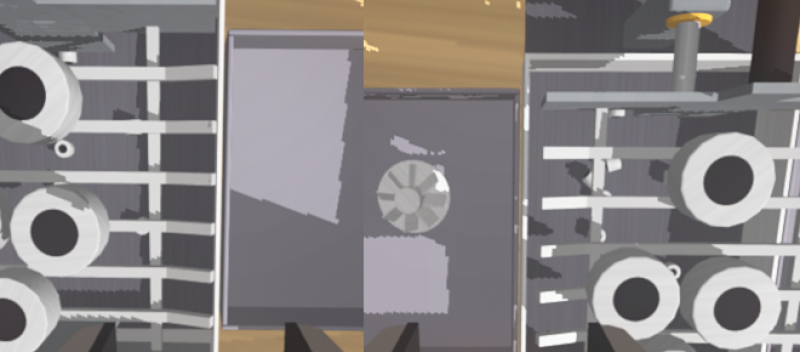

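All seven spacers show up as separate detections in the pan, and four collars are on the level deck, so step 1 is met. Next I grip the handle.

Request:
{"method": "apply_moves", "body": {"deltas": [{"tx": 0.03, "ty": 0.027, "tz": 0, "spin": 0, "gripper": 0.06}, {"tx": 0.066, "ty": 0.053, "tz": 0, "spin": 0, "gripper": 0.06}, {"tx": 0.1, "ty": 0.08, "tz": 0, "spin": 0, "gripper": 0.06}, {"tx": 0.131, "ty": 0.106, "tz": 0, "spin": 0, "gripper": 0.06}, {"tx": 0.131, "ty": 0.106, "tz": 0.0, "spin": 0, "gripper": 0.06}, {"tx": 0.131, "ty": 0.106, "tz": 0.03, "spin": 0, "gripper": 0.06}, {"tx": 0.131, "ty": 0.106, "tz": 0.06, "spin": 0, "gripper": 0.06}, {"tx": 0.131, "ty": 0.106, "tz": 0.071, "spin": 0, "gripper": 0.06}]}}

```text
time_s: 36.05
ee_pos: [0.5292, -0.0008, 0.2108]
tcp_rot: [[-0.994, -0.106, -0.003], [-0.106, 0.994, -0.0], [0.003, 0.0, -1.0]]
wrist_force: [0.1, 0.7, -0.7]
finger_gap: 0.0599
gripper_force: 0.0
```

Request:
{"method": "apply_moves", "body": {"deltas": [{"tx": 0, "ty": 0, "tz": 0, "spin": 0, "gripper": 0.06}, {"tx": 0, "ty": 0, "tz": 0, "spin": 0, "gripper": 0.0}, {"tx": 0, "ty": 0, "tz": 0, "spin": 0, "gripper": 0.0}, {"tx": 0, "ty": 0, "tz": 0, "spin": 0, "gripper": 0.0}, {"tx": 0, "ty": 0, "tz": 0, "spin": 0, "gripper": 0.0}, {"tx": 0, "ty": 0, "tz": 0, "spin": 0, "gripper": 0.0}, {"tx": 0, "ty": 0, "tz": 0, "spin": 0, "gripper": 0.0}, {"tx": 0, "ty": 0, "tz": 0, "spin": 0, "gripper": 0.0}], "newtons": 30}}

```text
time_s: 36.85
ee_pos: [0.5299, -0.0012, 0.2133]
tcp_rot: [[-0.995, -0.105, 0.0], [-0.105, 0.995, 0.001], [-0.0, 0.001, -1.0]]
wrist_force: [-0.4, 3.1, 2.8]
finger_gap: 0.0149
gripper_force: 30.0
```

Request:
{"method": "apply_moves", "body": {"deltas": [{"tx": 0, "ty": 0.009, "tz": 0.0003, "spin": 0, "gripper": 0.0}, {"tx": 0, "ty": 0.017, "tz": 0.0013, "spin": 0, "gripper": 0.0}, {"tx": 0, "ty": 0.026, "tz": 0.003, "spin": 0, "gripper": 0.0}, {"tx": 0, "ty": 0.034, "tz": 0.005, "spin": 0, "gripper": 0.0}, {"tx": 0, "ty": 0.042, "tz": 0.008, "spin": 0, "gripper": 0.0}, {"tx": 0, "ty": 0.05, "tz": 0.0115, "spin": 0, "gripper": 0.0}, {"tx": 0, "ty": 0.0575, "tz": 0.0155, "spin": 0, "gripper": 0.0}, {"tx": 0, "ty": 0.0575, "tz": 0.0155, "spin": 0, "gripper": 0.0}]}}

```text
time_s: 37.65
ee_pos: [0.5244, 0.0559, 0.1978]
tcp_rot: [[-0.994, -0.106, 0.001], [-0.106, 0.994, -0.001], [-0.001, -0.001, -1.0]]
wrist_force: [1.3, 1.5, 1.7]
finger_gap: 0.0153
gripper_force: 30.0
```

Request:
{"method": "apply_moves", "body": {"deltas": [{"tx": 0, "ty": 0, "tz": 0, "spin": 0, "gripper": 0.0}, {"tx": 0, "ty": 0.0074, "tz": 0.0046, "spin": 0, "gripper": 0.0}, {"tx": 0, "ty": 0.012, "tz": 0.008, "spin": 0, "gripper": 0.0}, {"tx": 0, "ty": 0.0166, "tz": 0.0115, "spin": 0, "gripper": 0.0}, {"tx": 0, "ty": 0.021, "tz": 0.0155, "spin": 0, "gripper": 0.0}, {"tx": 0, "ty": 0.025, "tz": 0.0194, "spin": 0, "gripper": 0.0}, {"tx": 0, "ty": 0.029, "tz": 0.0235, "spin": 0, "gripper": 0.0}, {"tx": 0, "ty": 0.0326, "tz": 0.028, "spin": 0, "gripper": 0.0}]}}

```text
time_s: 38.45
ee_pos: [0.5208, 0.0882, 0.1696]
tcp_rot: [[-0.994, -0.105, 0.001], [-0.105, 0.994, -0.001], [-0.001, -0.001, -1.0]]
wrist_force: [1.7, -2.2, 6.0]
finger_gap: 0.0151
gripper_force: 30.0
```

Run:
```python
from h import *
s=status.sense();print(s["time_s"],s["ee_pos"],s["finger_gap"],s["gripper_force"],s["wrist_force"])
S,b=shot("scene");T,a=shot("top")
f=lambda i,z:cv2.resize(i[...,::-1],None,fx=z,fy=z,interpolation=3)
cv2.imwrite("pics/c4.png",np.hstack([f(b[180:350,250:420],2.3),f(a[140:310,230:400],2.3)]))
```

```text
38.45 [0.5208 0.0882 0.1696] 0.015136779670651272 29.997413456439972 [ 1.7328 -2.2272  5.9677]
```

View pics/c4.png

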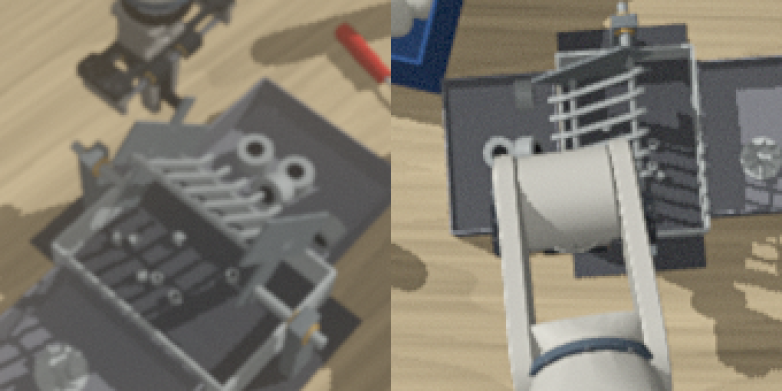

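c4 shows all seven spacers in the pan and the collars in the left tray. I'll wait briefly, then set the riddle level.

Request:
{"method": "apply_moves", "body": {"deltas": [{"tx": 0, "ty": 0, "tz": 0, "spin": 0, "gripper": 0.0}, {"tx": 0, "ty": 0, "tz": 0, "spin": 0, "gripper": 0.0}, {"tx": 0, "ty": -0.0036, "tz": -0.0045, "spin": 0, "gripper": 0.0}, {"tx": 0, "ty": -0.0076, "tz": -0.0086, "spin": 0, "gripper": 0.0}, {"tx": 0, "ty": -0.0116, "tz": -0.0125, "spin": 0, "gripper": 0.0}, {"tx": 0, "ty": -0.016, "tz": -0.0165, "spin": 0, "gripper": 0.0}, {"tx": 0, "ty": -0.0252, "tz": -0.0234, "spin": 0, "gripper": 0.0}, {"tx": 0, "ty": -0.0326, "tz": -0.028, "spin": 0, "gripper": 0.0}]}}

```text
time_s: 39.35
ee_pos: [0.5222, 0.0569, 0.1967]
tcp_rot: [[-0.995, -0.104, -0.004], [-0.104, 0.995, 0.003], [0.003, 0.003, -1.0]]
wrist_force: [-2.5, 9.9, -4.1]
finger_gap: 0.0147
gripper_force: 30.0
```

Request:
{"method": "apply_moves", "body": {"deltas": [{"tx": 0, "ty": -0.0075, "tz": -0.004, "spin": 0, "gripper": 0.0}, {"tx": 0, "ty": -0.0155, "tz": -0.0075, "spin": 0, "gripper": 0.0}, {"tx": 0, "ty": -0.0235, "tz": -0.0105, "spin": 0, "gripper": 0.0}, {"tx": 0, "ty": -0.0315, "tz": -0.0125, "spin": 0, "gripper": 0.0}, {"tx": 0, "ty": -0.0405, "tz": -0.0142, "spin": 0, "gripper": 0.0}, {"tx": 0, "ty": -0.0485, "tz": -0.0152, "spin": 0, "gripper": 0.0}, {"tx": 0, "ty": -0.0575, "tz": -0.0155, "spin": 0, "gripper": 0.0}, {"tx": 0, "ty": -0.0575, "tz": -0.0155, "spin": 0, "gripper": 0.0}]}}

```text
time_s: 40.15
ee_pos: [0.5299, -0.0011, 0.2138]
tcp_rot: [[-0.995, -0.104, 0.0], [-0.104, 0.995, 0.002], [-0.001, 0.002, -1.0]]
wrist_force: [-1.1, 3.3, 7.5]
finger_gap: 0.015
gripper_force: 30.0
```

Request:
{"method": "apply_moves", "body": {"deltas": [{"tx": 0, "ty": 0, "tz": 0, "spin": 0, "gripper": 0.0}, {"tx": 0, "ty": 0, "tz": 0, "spin": 0, "gripper": 0.05}, {"tx": 0, "ty": 0, "tz": 0, "spin": 0, "gripper": 0.05}, {"tx": 0, "ty": 0, "tz": 0, "spin": 0, "gripper": 0.05}, {"tx": 0, "ty": 0, "tz": -0.04, "spin": 0, "gripper": 0.05}, {"tx": 0, "ty": 0, "tz": -0.09, "spin": 0, "gripper": 0.05}, {"tx": 0.02, "ty": -0.04, "tz": -0.1, "spin": 0, "gripper": 0.05}, {"tx": 0.03, "ty": -0.08, "tz": -0.1, "spin": 0, "gripper": 0.05}]}}

```text
time_s: 40.95
ee_pos: [0.5087, -0.0847, 0.3156]
tcp_rot: [[-0.994, -0.108, 0.004], [-0.108, 0.994, -0.001], [-0.004, -0.001, -1.0]]
wrist_force: [0.5, -0.7, -0.7]
finger_gap: 0.0499
gripper_force: 0.0
```

Request:
{"method": "apply_moves", "body": {"deltas": [{"tx": 0.03, "ty": -0.04, "tz": 0, "spin": 0, "gripper": 0.05}, {"tx": 0.06, "ty": -0.08, "tz": 0, "spin": 0, "gripper": 0.05}, {"tx": 0.09, "ty": -0.12, "tz": 0, "spin": 0, "gripper": 0.05}, {"tx": 0.1, "ty": -0.16, "tz": 0, "spin": 0, "gripper": 0.05}, {"tx": 0.1, "ty": -0.2, "tz": 0, "spin": 0, "gripper": 0.05}, {"tx": 0.1, "ty": -0.2, "tz": 0, "spin": 0, "gripper": 0.05}, {"tx": 0.1, "ty": -0.2, "tz": 0, "spin": 0, "gripper": 0.05}]}}

```text
time_s: 41.65
ee_pos: [0.4294, -0.294, 0.3125]
tcp_rot: [[-0.995, -0.103, -0.001], [-0.103, 0.995, 0.001], [0.001, 0.001, -1.0]]
wrist_force: [1.0, 0.3, -0.4]
finger_gap: 0.0499
gripper_force: 0.0
```

Run:
```python
from h import *
s=status.sense();print(s["time_s"],s["ee_pos"],s["wrist_force"])
S,b=shot("scene");T,a=shot("top")
th=np.radians(6);R=np.array([[np.cos(th),-np.sin(th)],[np.sin(th),np.cos(th)]]);d0=np.array([.6616,.0135])
for n,C in(("top",T),("scene",S)):
  for k in("collar1","spacer1","handle","wheel"):
    z={"collar1":.017,"spacer1":.01,"handle":.215,"wheel":.004}[k]
    print(n,k,[(round(d["p"],2),np.round(R.T@(onz(C,d["at"][1],d["at"][0],z)[:2]-d0),3).tolist()) for d in models.tip_of(k,n)])
f=lambda i,z:cv2.resize(i[...,::-1],None,fx=z,fy=z,interpolation=3)
cv2.imwrite("pics/c5.png",np.hstack([f(b[180:350,250:420],2.3),f(a[140:310,230:400],2.3)]))
```

```text
41.65 [ 0.4294 -0.294   0.3125] [ 0.9971  0.3366 -0.3801]
top collar1 [(0.74, [-0.059, 0.183]), (0.71, [0.028, -0.009]), (0.64, [-0.0, 0.14]), (0.42, [0.003, 0.188]), (0.2, [-0.047, -0.185])]
top spacer1 [(0.17, [0.007, 0.196])]
top handle [(0.87, [-0.124, 0.001]), (0.64, [-0.189, -0.283])]
top wheel [(0.61, [-0.028, -0.182]), (0.38, [0.027, -0.003])]
scene collar1 [(0.74, [0.001, 0.188]), (0.68, [-0.052, 0.184]), (0.61, [0.084, 0.144]), (0.43, [-0.007, 0.134])]
scene spacer1 [(0.46, [-0.038, -0.026])]
scene handle [(0.9, [-0.133, -0.0])]
scene wheel [(0.59, [-0.027, -0.184]), (0.51, [-0.005, 0.384])]
```

View pics/c5.png

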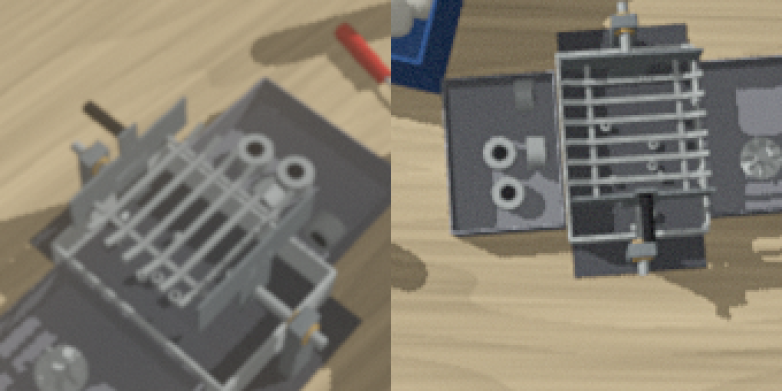

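c5 shows four collars in the left tray at (500,152), (508,192), (536,150) and (524,92). The riddle is level and empty, the wheel is in its own tray, and the spacers are in the pan.

```bash
python3 -c "
from h import *
print(close_job())"
```

```text
the job is handed in; nothing more can be done
None
```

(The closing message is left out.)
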